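# Hang the bolt basket clear, then start the clamp screw by feel

### The job

The bolt basket stands in the way of the crank: hang it by its bar on the yellow two-prong hook and let go of it, leaving the loose tools about the table where they lie. Then take the red crank handle and turn the clamp screw backward (anticlockwise seen from above) until its thread drops off into the boss, give it one full turn forward (clockwise) from there so that the thread is started, and finish while still gripping the handle, with the screw held still.

Things in the scene. Friction and masses are not known exactly. Their poses are not given: they have to be found in the camera images.
- basket: loose green open sheet-metal basket, 70 (x) x 100 (y) x 50 (z) mm, wall 3 mm, 0.28 kg, with a stiff upright steel bow over it (it does not fold) whose two uprights stand at y = +-47 mm; a few bolts are fixed in it. Origin: centre of its underside. It stands on the table beside the nut plate
- bar (a point): middle of the basket's black round grip bar, 12 mm thick, 84 mm long along the basket's y axis, centre 128 mm above the basket's underside (78 mm free between bar and rim). Turns with the basket
- hook: fixed stand, yellow two-prong hook. Origin: foot of its post on the table. A cross bar (10 mm thick, along the stand's y) tops the post at height 200 mm; from it two level round prongs, 8 mm thick, at y = +-27 mm, run 95 mm along the stand's -x axis, then turn up to 224 mm above the table, its highest point. The bar is to lie across both prongs; a 22 mm wide finger fits between them
- seat (a point): the point 65 mm out along the prongs from the post axis (on the stand's -x side), midway between the prongs, 210 mm above the table: where the middle of the bar lies when the basket hangs properly
- nutplate: fixed blue base plate 110 x 110 x 12 mm with an aluminium threaded boss, 52 mm across, top 50 mm above the table. Origin: on the screw axis at table height; z up
- boss_top (a point): on the screw axis, at the top of the boss, 50 mm above the table
- screw (a joint): height of the clamp screw in m, positive up; it can not be pulled out. Right-hand thread, pitch 8 mm. It starts at +0.0055 to +0.0075, thread end resting on the boss's thread; turned backward it climbs (1.27 mm per rad) to +0.008, then drops to about 0 once the thread ends pass. From there it sinks 8 mm per forward turn (1.6 mm axial play): one turn is about -0.008
- crank (a joint): crank angle in rad, positive = anticlockwise from above = backward. Starts between -0.45 and 0.05. The drop comes somewhere between 0.45 and 1.45, hidden: feel for it. The screw (0.65 kg) falls by its own weight, but a tight grip on the handle carries it: press or follow it down, or ease the grip. Stays where left (friction 0.1 N m)
- handle: red upright round crank handle, 22 to 25 mm thick, 45 mm tall; it spins freely on the crank's end, so a gripper can carry it round the full circle without turning its wrist. Its axis is 60 mm from the screw axis. Origin: centre of its underside, 85 mm above the table when screw is 0, level with the top of the crank arm. At crank angle 0 the arm points to the nut plate's -y
- handle_mid (a point): on the handle's axis, 26 mm above its underside, where to grip it from above
- hammer: hammer lying on the table, not to be disturbed
- wrench: wrench lying on the table, not to be disturbed
- screwdriver: screwdriver with orange handle lying on the table, not to be disturbed
- spray_can: can standing on the table, 58 mm across and 110 mm tall, origin under its centre, not to be disturbed
- pipe_offcut: short copper tube, 50 mm across and 50 mm tall, not to be disturbed
- angle_iron: steel angle offcut 160 x 40 x 40 mm, not to be disturbed
- c_clamp: small red C-clamp lying flat, 18 mm high, not to be disturbed
Not all that is in view belongs to the job. Leave any turquoise look-alike of the nutplate alone. There is more than one size of the basket; the one meant has the size given above.

How it is judged:
On the way, in this order (a step that is already met when the one before it is completed fails the run):
1. the basket hangs by its bar on both prongs, let go (x of bar in the frame of seat between -0.03 and 0.05 m and y of bar in the frame of seat between -0.014 and 0.014 m and z of bar in the frame of seat between -0.005 and 0.006 m and contact force between basket and the arm below 0.05 N and contact force between basket and the fingers below 0.05 N), for 0.2 s.
2. the screw, turned backward, has dropped off its thread end into the boss (value of joint crank above 0.35 rad and value of joint screw below 0.0025 m), for 0.1 s.
3. the screw is one turn forward, started (value of joint screw between -0.0102 and -0.0058 m), for 0.1 s.
At the end, for the whole second after the job is handed in: Basket hangs still by its bar on both prongs (middle of bar within 14 mm sideways), untouched; screw one turn forward of the drop (8 mm below its landing, within 2.2 mm), still, the fingers gripping the red handle with over 1.5 N; loose tools moved no more than 25 mm (all of step 1 and all of step 3 and linear speed of basket below 0.05 m/s and velocity of joint crank between -0.15 and 0.15 rad/s and contact force between the fingers and handle above 1.5 N); the arm keeps its last pose, push and grip.
It fails at once if a bystander was disturbed (moved over 25 mm) (distance of any of hammer, wrench, screwdriver, spray_can, pipe_offcut, angle_iron, c_clamp from where it was at the start of the episode above 0.025 m).
It also fails if it takes over 70 s, if anything falls off the work surface, if the arm or the gripper's body presses on something with over 40 N, if the wrist force passes 120 N, or if a joint passes its speed limit or range.

### The arm

A 6-joint arm with a two-finger parallel gripper is mounted at the origin on the work surface. World frame = base frame: x ahead of the robot, y to its left, z up, the work surface at z = 0. Lengths are in m, angles in rad, forces in N, time in s.
With the tool pointing down it reaches from about 0.375 to 0.975 m from the base axis. Payload 3.8 kg.
Tool frame: the origin (TCP) lies at the very end of the fingers, on their centre line; the grasp point (between the pads) lies 19 mm behind it (bot.grip_point_offset is the distance from the TCP to the grasp point, in m); z points along the fingers, x is the direction in which the jaws open and shut, and the axes are right-handed (so a half turn about z gives the same grasp; the last joint's range is limited). The gripper opens to 85 mm and grips with 20 to 120 N. Pads are 22 mm wide; open, the fingers measure 114 mm over their backs; the gripper's body (76 mm by 85 mm) begins 54 mm behind the grasp point. The pads swing forward as they close: fully open they stand 13 mm farther back than shut.
Start: joints at [-0.037, 0.264, 1.604, -0, 1.274, -0.037], TCP at [0.675, -0, 0.231] pointing down, gripper open.
Joint ranges: [-2.63, 2.63], [-0.94, 2.18], [0.31, 2.57], [-1.31, 4.45], [0, 2.66], [-2.55, 2.55]. Speed limits (rad/s): [2.57, 2.57, 3.14, 3.14, 3.14, 3.14].

### API

Orientations are given as a rotation vector (axis times angle).
In Python, from workcell import bot, read_camera gives the robot as it stands.
- The arm moves only by the tool arm_command, never from a script. Its argument "rows" is a list of rows, each an object with "delta_rot": the turn, a rotation vector about the tool's x, y, z in rad, a list of three; "xyz": the shift along the tool's x, y, z in m, a list of three; "gripper": the finger opening in m, from 0 to 0.0854. A call has 1 to 12 rows; each row shifts and turns the commanded pose from where the row before left it, along the tool's axes as they then stand; what a row does not reach is not made up. A row lasts 1/10 s, in which the tool goes at most 50 mm and 8.59 degrees, less where a joint would pass 70% of its speed; a pose out of reach is approached as far as the arm can. A call is refused whole if a number of a shift passes 0.05 or a number of a turn 0.15, either way. A call with a gripper value outside its range is refused whole. The fingers move at their own pace and stop on an object; "force" is the grip in N (left out, the last holds). Time passes only in rows, so rows that do not move let the fingers close. It gives the time, the measured TCP pose, the force and the opening at its end, in the units of the state.
- bot.read_state(): the state, without advancing time (a new reading comes with each control period).
- read_camera(name): name is "scene" or "side" or "wrist"; returns a dict with "pixels" (384x512x3 uint8, red, green, blue), "range_z" (384x512 float32, m along the optical axis (not along the pixel's ray), 0 where there is no reading), "intrinsics" (3x3 intrinsics, pixels), "dist_coeffs" ([k1, k2, p1, p2, k3] as OpenCV has them; the pictures are not rectified), "camera_from_world" (4x4, takes a point from world to camera coordinates). Camera axes: x right, y up, looking along -z (the intrinsics and any distortion apply to the point x, -y, -z); pixel columns grow to the right and rows downward; lengths in m; the calibration is good to about 2 mm. A picture is of the moment at which its call begins.
- bot.finish_job(): hands the job in, once; it reports no verdict.
The state is a dict: "time": time; "q": joint angles; "joint_vel": joint speeds; "joint_torque": joint torques, N m; "tool_pos": TCP position; "tcp_rot": TCP orientation; "wrist_force": force on the tool from outside, world axes, zero at the start; "torque": the same for the moment, N m; "width": opening from 0.0 (shut) to 1.0 (fully open).
Only numpy, scipy, OpenCV 4.12 (cv2) and the standard library are available. Lean on these libraries where they do the work, as an engineer would, in place of code of your own. Each camera call takes 0.05 s, during which the arm holds its last target.

## Working session

There is one attempt and no reset: what is moved stays moved. The work goes in short steps, Python scripts to look and compute and a tool call to move; the robot and the scene stay as the last step left them, time stands still between calls to the robot, and variables do not carry over. Pictures are saved under pics/ and viewed, and the job is handed in when it is done.

Besides the shell and the picture viewer there is one more tool, called as a command line: name --argument value ..., lists and objects as JSON in quotes. arm_command: Moves the arm, as the interface text tells. Its arguments: {"type":"object","properties":{"rows":{"type":"array","items":{"type":"object","properties":{"delta_rot":{"type":"array","items":{"type":"number"}},"xyz":{"type":"array","items":{"type":"number"}},"gripper":{"type":"number"}}}},"force":{"type":"number"}},"required":["rows"]}

```bash
mkdir -p pics; ls; cat > h.py <<'E'
import numpy as np, cv2
from workcell import bot, read_camera
from scipy.spatial.transform import Rotation as R
def cloud(c):
    K=np.array(c["intrinsics"]);d=np.array(c["dist_coeffs"]);z=c["range_z"]
    h,w=z.shape
    u,v=np.meshgrid(np.arange(w),np.arange(h))
    p=cv2.undistortPoints(np.stack([u,v],-1).reshape(-1,1,2).astype(np.float64),K,d).reshape(h,w,2)
    P=np.stack([p[...,0]*z,-p[...,1]*z,-z],-1)
    T=np.linalg.inv(np.array(c["camera_from_world"]))
    W=P@T[:3,:3].T+T[:3,3]
    W[z<=0]=np.nan
    return W
def snap(name,fn=None):
    c=read_camera(name)
    if fn: cv2.imwrite('pics/'+fn+'.png',cv2.cvtColor(c["pixels"],cv2.COLOR_RGB2BGR))
    return c
E
python3 - <<'E'
from h import *
import pickle
for n in ["scene","side","wrist"]:
    c=snap(n,n+"0"); pickle.dump(c,open(n+"0.pkl","wb"))
    print(n,np.linalg.inv(c["camera_from_world"])[:3].round(3).tolist())
print(bot.read_state())
E
```

```text
pics
scene [[0.032, -0.844, 0.535, 1.201], [0.999, 0.032, -0.01, -0.027], [-0.009, 0.535, 0.845, 1.257]]
side [[0.72, 0.37, -0.588, -0.208], [-0.694, 0.384, -0.609, -0.72], [0.001, 0.846, 0.533, 0.758]]
wrist [[1.0, -0.001, 0.002, 0.676], [0.0, 0.962, 0.271, 0.07], [-0.002, -0.271, 0.962, 0.372]]
{'time': 0.15, 'q': array([-3.69307592e-02,  2.64600331e-01,  1.60508875e+00,  2.11829409e-05,
        1.27371306e+00, -3.68758211e-02]), 'joint_vel': array([-0.00240257, -0.00089354, -0.0049435 , -0.00057279,  0.00153559,
        0.00122688]), 'joint_torque': array([-4.44535381e-04, -5.15905774e+01, -3.67958951e+01, -2.06692371e-04,
        8.09489022e-03,  2.50629785e-05]), 'tool_pos': array([6.74415179e-01, 6.04344545e-06, 2.30219040e-01]), 'tcp_rot': array([-3.14150437e+00,  9.60630241e-05,  2.83915624e-03]), 'wrist_force': array([-0.11783864,  0.70977031,  0.01368486]), 'torque': array([ 0.00949827, -0.01950846,  0.01230558]), 'width': 0.9973901973750694}
```

View pics/scene0.png

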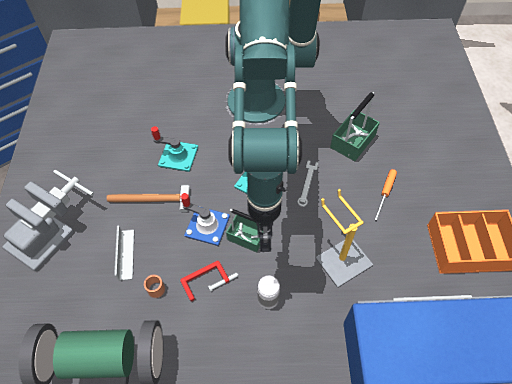

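View pics/side0.png

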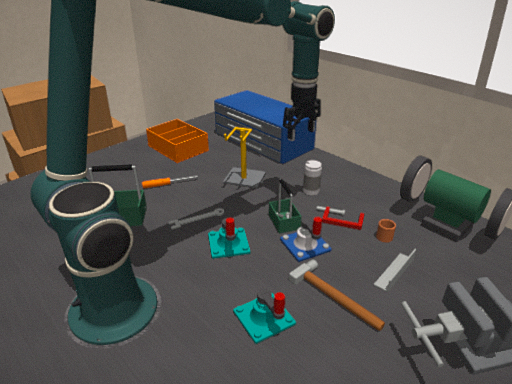

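View pics/wrist0.png

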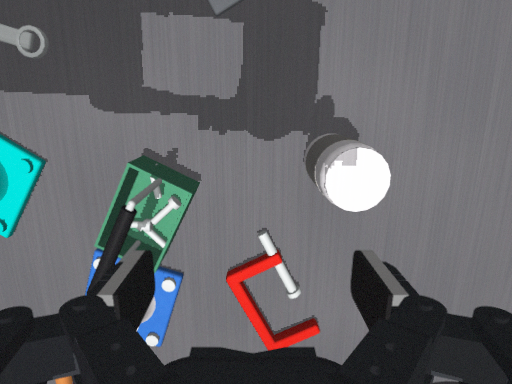

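The scene view shows the blue nutplate at about (208,226), the small green basket at (245,230) and the yellow hook at (345,225). The can is at (268,290), the C-clamp at (210,280), the hammer at (150,198) and the wrench at (308,185). A larger basket stands at (355,135). Next I'll measure these positions.

```bash
python3 - <<'E'
from h import *
import pickle
C={n:pickle.load(open(n+"0.pkl","rb")) for n in ["scene","side","wrist"]}
def rect(pts): 
    r=cv2.minAreaRect((pts[:,:2]*1000).astype(np.float32)); return [np.round(x,1) for x in r]
for n,c in C.items():
    W=cloud(c); hsv=cv2.cvtColor(c["pixels"],cv2.COLOR_RGB2HSV); H,S,V=[hsv[...,i].astype(int) for i in range(3)]
    z=W[...,2]
    masks={"blueplate":(H>105)&(H<125)&(S>120)&(z<.02)&(z>.006),
     "yellow":(H>18)&(H<32)&(S>140)&(z>.02)&(z<.24),
     "green":(H>65)&(H<85)&(S>90)&(z<.054)&(z>.0),
     "red":((H<6)|(H>174))&(S>150)&(z>.07)&(z<.16),
     "redlow":((H<6)|(H>174))&(S>150)&(z>.0)&(z<.03)}
    for k,m in masks.items():
        nc,lab,st,ce=cv2.connectedComponentsWithStats(m.astype(np.uint8))
        for i in range(1,nc):
            if st[i,4]<25: continue
            p=W[lab==i]; p=p[~np.isnan(p).any(1)]
            if abs(p[:,1].mean())>.5 or p[:,0].mean()<.2: continue
            print(n,k,ce[i].round(0),st[i,4],"mean",p.mean(0).round(3),"zr",np.percentile(p[:,2],[1,99]).round(3),rect(p))
    # black bar
    m=(V<40)&(z>.1)&(z<.14)
    nc,lab,st,ce=cv2.connectedComponentsWithStats(m.astype(np.uint8))
    for i in range(1,nc):
        if st[i,4]<15: continue
        p=W[lab==i]
        print(n,"black",ce[i].round(0),st[i,4],p.mean(0).round(3),np.percentile(p[:,2],[2,98]).round(3),rect(p))
E
```

```text
scene blueplate [208. 228.] 527 mean [ 0.535 -0.167  0.011] zr [0.006 0.016] [array([ 522. , -168.9]), array([108.5, 111.6]), np.float64(71.2)]
scene yellow [389. 182.] 40 mean [0.394 0.414 0.024] zr [0.02 0.03] [array([389.8, 415.1]), array([ 7.6, 92.1]), np.float64(63.0)]
scene yellow [347. 205.] 43 mean [0.582 0.222 0.205] zr [0.199 0.22 ] [array([588.9, 227.7]), array([98.7, 12. ]), np.float64(27.6)]
scene yellow [334. 220.] 28 mean [0.625 0.184 0.201] zr [0.197 0.207] [array([623.1, 182.6]), array([93.3,  3.3]), np.float64(28.3)]
scene yellow [348. 243.] 209 mean [0.653 0.228 0.122] zr [0.022 0.204] [array([648.9, 233.6]), array([13.4, 52.6]), np.float64(17.9)]
scene green [351. 147.] 257 mean [0.253 0.311 0.027] zr [0.002 0.052] [array([246.7, 336. ]), array([ 80.8, 166.3]), np.float64(15.5)]
scene green [357. 140.] 87 mean [0.205 0.341 0.004] zr [0.    0.009] [array([200. , 340.2]), array([41.6, 55.2]), np.float64(49.0)]
scene green [244. 233.] 466 mean [ 0.561 -0.056  0.021] zr [0.    0.052] [array([563. , -49.5]), array([99.6, 72.4]), np.float64(63.2)]
scene red [155. 133.] 
[... 2642 characters left out ...]
, np.float64(65.0)]
wrist blueplate [161. 306.] 1368 mean [ 0.561 -0.173  0.011] zr [0.007 0.013] [array([ 557. , -177.3]), array([109.4,  34. ]), np.float64(70.7)]
wrist green [149. 205.] 4600 mean [ 0.561 -0.039  0.021] zr [0.001 0.051] [array([557. , -53.3]), array([118. ,  70.1]), np.float64(62.9)]
wrist redlow [266. 305.] 2472 mean [ 0.692 -0.17   0.015] zr [0.003 0.019] [array([ 698.6, -169.4]), array([ 77. , 123.4]), np.float64(27.2)]
wrist black [120. 234.] 347 [ 0.572 -0.028  0.131] [0.127 0.134] [array([568.5, -31.8]), array([53.2, 12. ]), np.float64(64.6)]
wrist black [ 90. 286.] 29 [ 0.543 -0.073  0.132] [0.13  0.133] [array([542.9, -73.3]), array([16.4,  2.5]), np.float64(62.0)]
```

```bash
python3 - <<'E'
import cv2
a=cv2.imread('pics/scene0.png')[140:310,150:400]; cv2.imwrite('pics/scene0z.png',cv2.resize(a,None,fx=3.2,fy=3.2,interpolation=cv2.INTER_CUBIC))
a=cv2.imread('pics/side0.png')[100:280,200:420]; cv2.imwrite('pics/side0z.png',cv2.resize(a,None,fx=3.3,fy=3.3,interpolation=cv2.INTER_CUBIC))
E
```

```text
(no output)
```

View pics/scene0z.png

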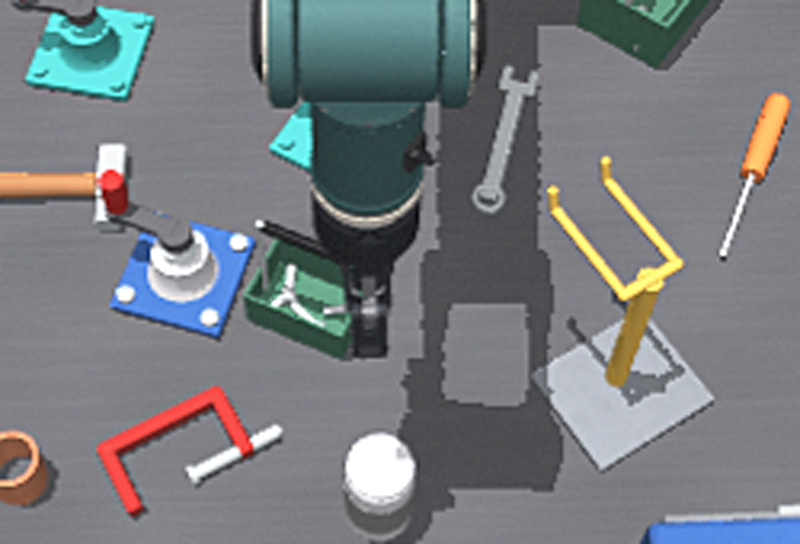

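View pics/side0z.png

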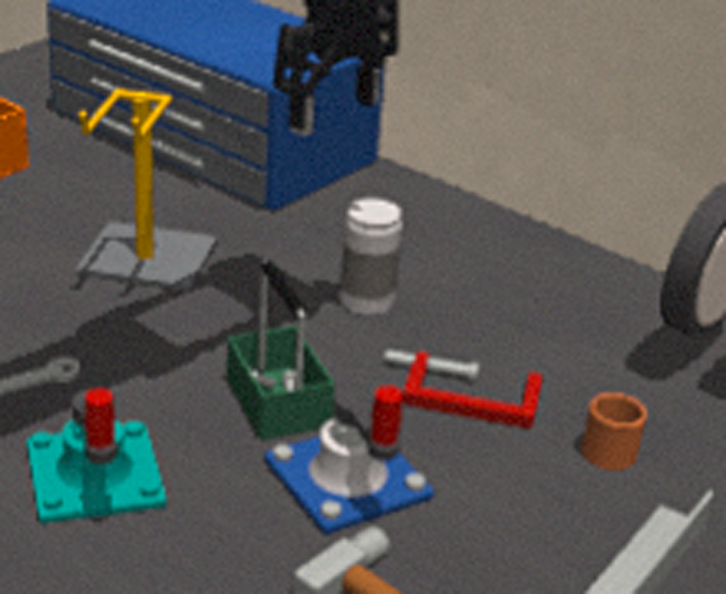

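```bash
python3 - <<'E'
from h import *
import pickle
A=[]
for n in ["scene","side"]:
    c=pickle.load(open(n+"0.pkl","rb")); W=cloud(c); hsv=cv2.cvtColor(c["pixels"],cv2.COLOR_RGB2HSV); H,S,V=[hsv[...,i].astype(int) for i in range(3)]
    z=W[...,2]
    m=(H>18)&(H<34)&(S>110)&(z>.02)&(z<.24)&(W[...,0]>.45)&(W[...,0]<.8)&(W[...,1]>.1)&(W[...,1]<.35)
    p=W[m]; 
    post=p[(p[:,2]>.03)&(p[:,2]<.18)]; top=p[p[:,2]>.192]; tips=p[p[:,2]>.212]
    print(n,len(p),"post",post.mean(0).round(4),"tips",tips.round(3).tolist())
    u=np.array([np.cos(np.radians(28)),np.sin(np.radians(28))]);v=np.array([-u[1],u[0]])
    q=np.c_[top[:,:2]@u,top[:,:2]@v,top[:,2]]*1000
    for b in range(440,720,20):
        s=q[(q[:,0]>=b)&(q[:,0]<b+20)]
        if len(s): print(b,len(s),np.sort(s[:,1]).round(0).astype(int).tolist(), s[:,2].mean().round(0))
    print("post uv",(post[:,:2].mean(0)@u),(post[:,:2].mean(0)@v))
    # can
    m=(W[...,0]>.68)&(W[...,0]<.82)&(W[...,1]>-.06)&(W[...,1]<.08)&(z>.09)&(z<.13)
    print("can",W[m].mean(0).round(3),m.sum())
    # plate grey
    m=(W[...,0]>.5)&(W[...,0]<.8)&(W[...,1]>.1)&(W[...,1]<.35)&(z>.004)&(z<.02)&(S<60)
    r=cv2.minAreaRect((W[m][:,:2]*1000).astype(np.float32));print("standplate",r,m.sum())
E
```

```text
scene 503 post [0.6532 0.2275 0.11  ] tips [[0.539, 0.203, 0.218], [0.542, 0.205, 0.222], [0.546, 0.202, 0.223], [0.547, 0.204, 0.224], [0.547, 0.202, 0.219], [0.548, 0.204, 0.221], [0.547, 0.207, 0.22], [0.549, 0.202, 0.219], [0.55, 0.204, 0.219], [0.548, 0.208, 0.216], [0.552, 0.202, 0.218], [0.551, 0.205, 0.215], [0.567, 0.157, 0.219], [0.57, 0.154, 0.22], [0.571, 0.156, 0.22], [0.573, 0.158, 0.224], [0.573, 0.156, 0.219], [0.574, 0.159, 0.221], [0.576, 0.156, 0.219], [0.574, 0.159, 0.216], [0.577, 0.156, 0.216], [0.577, 0.159, 0.216], [0.578, 0.157, 0.212]]
560 11 [-132, -131, -130, -127, -80, -78, -78, -77, -77, -74, -74] 220.0
580 50 [-134, -133, -133, -133, -133, -132, -132, -132, -131, -131, -131, -131, -130, -130, -130, -130, -129, -129, -129, -129, -129, -128, -128, -126, -81, -80, -79, -79, -79, -78, -78, -78, -78, -77, -77, -77, -76, -76, -76, -76, -75, -75, -74, -74, -74, -74, -73, -73, -73, -73] 207.0
600 37 [-133, -132, -132, -132, -131, -131, -131, -130, -130, -130, -129, -129, -128, -128, -128, -127, -127, -127, -79, -79, -78, -78, -78, -77, -77, -77, -76, -75, -75, 
[... 2300 characters left out ...]
130, -127, -126, -126, -76, -76, -75, -74, -73, -72] 203.0
640 11 [-131, -129, -129, -127, -126, -125, -77, -75, -75, -74, -72] 203.0
660 61 [-130, -129, -129, -127, -127, -126, -126, -123, -123, -120, -119, -116, -115, -114, -112, -112, -110, -109, -107, -106, -106, -105, -105, -105, -104, -102, -101, -101, -101, -101, -101, -99, -98, -97, -96, -96, -96, -95, -94, -93, -92, -92, -91, -88, -87, -86, -85, -84, -82, -80, -79, -78, -77, -76, -76, -75, -73, -72, -71, -70, -68] 202.0
680 2 [-109, -106] 204.0
post uv 0.6698281676568489 -0.10115773130320367
can [0.751 0.001 0.105] 184
standplate ((651.6348876953125, 220.24530029296875), (248.567626953125, 286.54412841796875), 88.15397644042969) 545
```

arm_command --rows '[{"xyz":[-0.0385,0.0163,0],"gripper":0.0854},{"xyz":[-0.0385,0.0163,0]},{"xyz":[-0.0385,0.0163,0]},{"xyz":[0,0,0.01],"delta_rot":[0,0,0.1135]},{"xyz":[0,0,0.015],"delta_rot":[0,0,0.1135]},{"xyz":[0,0,0.015],"delta_rot":[0,0,0.1135]},{"xyz":[0,0,0.015],"delta_rot":[0,0,0.1135]},{"xyz":[0,0,0]}]' --force 60

```text
invalid input
```

```bash
cat >> h.py <<'E'
def st():
    s=bot.read_state(); Rm=R.from_rotvec(s["tcp_rot"]).as_matrix()
    print("t",round(s["time"],2),"pos",s["tool_pos"].round(4),"psi",np.degrees(np.arctan2(Rm[1,0],Rm[0,0])).round(2),"zax",Rm[:,2].round(3),"F",s["wrist_force"].round(2),"T",s["torque"].round(2),"w",round(s["width"]*85.4,1))
    return s
E
python3 - <<'E'
from h import *
st()
c=snap("wrist","w1"); W=cloud(c); z=W[...,2]; V=c["pixels"].max(-1)
m=(V<45)&(z>.122)&(z<.137)
nc,lab,stt,ce=cv2.connectedComponentsWithStats(m.astype(np.uint8))
for i in range(1,nc):
    if stt[i,4]>100: print(ce[i],stt[i,4],W[lab==i].mean(0),cv2.minAreaRect((W[lab==i][:,:2]*1000).astype(np.float32)))
E
```

```text
t 0.15 pos [0.6744 0.     0.2302] psi -0.0 zax [-0.002  0.    -1.   ] F [-0.12  0.71  0.01] T [ 0.01 -0.02  0.01] w 85.2
[113.65682138 244.18424754] 711 [ 0.56620162 -0.0365534   0.13203885] ((561.4169921875, -45.16404724121094), (83.77900695800781, 12.043417930603027), 62.78126907348633)
```

View pics/w1.png

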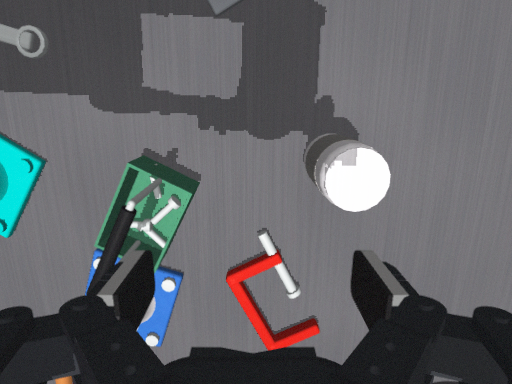

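The move call was refused, and the wrist view is unchanged, with the bar at about (114,244). Most likely every row needs all three fields.

arm_command --rows '[{"xyz":[-0.0385,0.016,0],"delta_rot":[0,0,0],"gripper":0.0854},{"xyz":[-0.0385,0.016,0],"delta_rot":[0,0,0],"gripper":0.0854},{"xyz":[-0.0375,0.016,0],"delta_rot":[0,0,0],"gripper":0.0854},{"xyz":[0,0,0.01],"delta_rot":[0,0,0.115],"gripper":0.0854},{"xyz":[0,0,0.015],"delta_rot":[0,0,0.115],"gripper":0.0854},{"xyz":[0,0,0.015],"delta_rot":[0,0,0.115],"gripper":0.0854},{"xyz":[0,0,0.015],"delta_rot":[0,0,0.115],"gripper":0.0854},{"xyz":[0,0,0],"delta_rot":[0,0,0],"gripper":0.0854}]' --force 60

```text
time: 1.0
tool_pos: [0.5584, -0.0478, 0.1736]
tcp_rot: [3.058, -0.717, -0.008]
wrist_force: [-1.0, 0.3, -0.7]
width: 0.999
```

```bash
python3 - <<'E'
from h import *
st()
c=snap("wrist","w2"); W=cloud(c); z=W[...,2]; V=c["pixels"].max(-1)
m=(V<45)&(z>.122)&(z<.137)
nc,lab,stt,ce=cv2.connectedComponentsWithStats(m.astype(np.uint8))
for i in range(1,nc):
    if stt[i,4]>100: print(ce[i],stt[i,4],W[lab==i].mean(0),cv2.minAreaRect((W[lab==i][:,:2]*1000).astype(np.float32)))
E
```

```text
t 1.0 pos [ 0.5584 -0.0478  0.1736] psi -26.38 zax [-0.005  0.001 -1.   ] F [-1.03  0.26 -0.68] T [ 0.01 -0.02  0.04] w 85.3
[253.94277674 208.58020638] 2132 [ 0.56448735 -0.03838847  0.1325105 ] ((560.7889404296875, -45.6173095703125), (83.80388641357422, 11.620903015136719), 63.021263122558594)
```

View pics/w2.png

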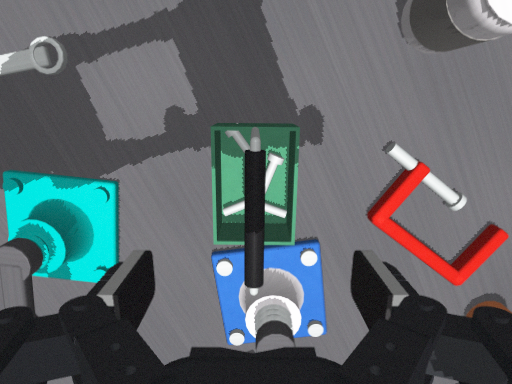

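The wrist view shows the bar centred between the open fingers (column 254, rows 150–290). I'll descend and grip.

arm_command --rows '[{"xyz":[0.001,-0.002,0.02],"delta_rot":[0,0,0],"gripper":0.0854},{"xyz":[0,0,0.02],"delta_rot":[0,0,0],"gripper":0.0854},{"xyz":[0,0,0.015],"delta_rot":[0,0,0],"gripper":0.0854},{"xyz":[0,0,0.009],"delta_rot":[0,0,0],"gripper":0.05},{"xyz":[0,0,0],"delta_rot":[0,0,0],"gripper":0},{"xyz":[0,0,0],"delta_rot":[0,0,0],"gripper":0},{"xyz":[0,0,0],"delta_rot":[0,0,0],"gripper":0},{"xyz":[0,0,0],"delta_rot":[0,0,0],"gripper":0},{"xyz":[0,0,0],"delta_rot":[0,0,0],"gripper":0},{"xyz":[0,0,0],"delta_rot":[0,0,0],"gripper":0}]' --force 60

```text
time: 2.05
tool_pos: [0.5629, -0.0467, 0.1134]
tcp_rot: [-3.059, 0.716, -0.002]
wrist_force: [-1.4, 0.6, 5.7]
width: 0.122
```

```bash
python3 - <<'E'
from h import *
st()
c=snap("wrist","w3")
E
```

```text
t 2.05 pos [ 0.5629 -0.0467  0.1134] psi -26.36 zax [ 0.001 -0.    -1.   ] F [-1.4   0.64  5.68] T [0.05 0.21 0.01] w 10.4
```

View pics/w3.png

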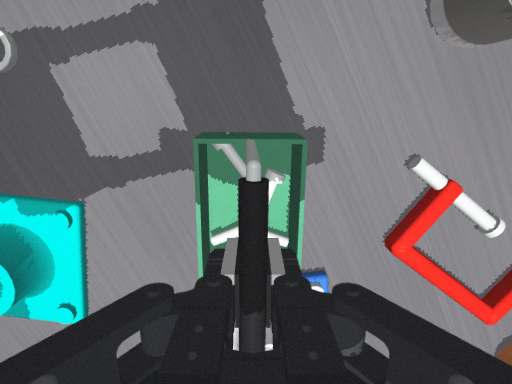

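The bar sits between the pads (column 253, row 250). I'll lift.

arm_command --rows '[{"xyz":[0,0,-0.01],"delta_rot":[0,0,0],"gripper":0},{"xyz":[0,0,-0.02],"delta_rot":[0,0,0],"gripper":0},{"xyz":[0,0,-0.03],"delta_rot":[0,0,0],"gripper":0},{"xyz":[0,0,-0.03],"delta_rot":[0,0,0],"gripper":0},{"xyz":[0,0,-0.02],"delta_rot":[0,0,0],"gripper":0},{"xyz":[0,0,-0.015],"delta_rot":[0,0,0],"gripper":0},{"xyz":[0,0,0],"delta_rot":[0,0,0],"gripper":0}]'

```text
time: 2.8
tool_pos: [0.5636, -0.0468, 0.2398]
tcp_rot: [-3.058, 0.716, -0.007]
wrist_force: [0.2, 0.6, -2.1]
width: 0.116
```

```bash
python3 - <<'E'
from h import *
st()
c=snap("side","s4"); c=snap("wrist","w4")
E
```

```text
t 2.8 pos [ 0.5636 -0.0468  0.2398] psi -26.35 zax [ 0.004 -0.001 -1.   ] F [ 0.17  0.59 -2.1 ] T [ 0.05 -0.02 -0.02] w 9.9
```

View pics/s4.png

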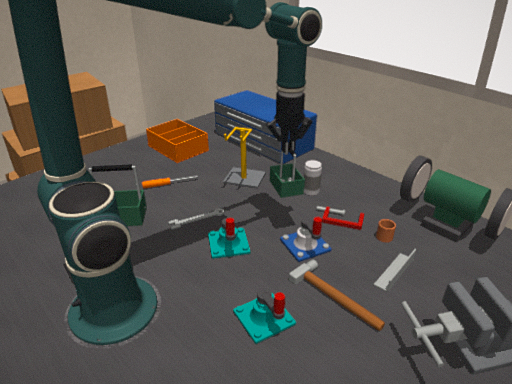

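arm_command --rows '[{"xyz":[-0.01,-0.01,0],"delta_rot":[0,0,0],"gripper":0},{"xyz":[-0.022,-0.022,0.0],"delta_rot":[0,0,0],"gripper":0},{"xyz":[-0.027,-0.028,0],"delta_rot":[0,0,0],"gripper":0},{"xyz":[-0.027,-0.028,0],"delta_rot":[0,0,0],"gripper":0},{"xyz":[-0.027,-0.028,0],"delta_rot":[0,0,0],"gripper":0},{"xyz":[-0.02,-0.021,0],"delta_rot":[0,0,0],"gripper":0},{"xyz":[-0.01,-0.01,0],"delta_rot":[0,0,0],"gripper":0},{"xyz":[0,0,0],"delta_rot":[0,0,-0.06],"gripper":0},{"xyz":[0,0,0],"delta_rot":[0,0,-0.12],"gripper":0},{"xyz":[0,0,0],"delta_rot":[0,0,-0.14],"gripper":0},{"xyz":[0,0,0],"delta_rot":[0,0,-0.14],"gripper":0},{"xyz":[0,0,0],"delta_rot":[0,0,-0.14],"gripper":0}]'

```text
time: 4.1
tool_pos: [0.4985, 0.1484, 0.2359]
tcp_rot: [3.133, 0.229, -0.004]
wrist_force: [-0.3, -1.0, -2.7]
width: 0.115
```

arm_command --rows '[{"xyz":[0,0,0],"delta_rot":[0,0,-0.14],"gripper":0},{"xyz":[0,0,0],"delta_rot":[0,0,-0.12],"gripper":0},{"xyz":[0,0,0],"delta_rot":[0,0,-0.1],"gripper":0},{"xyz":[0,0,0],"delta_rot":[0,0,0],"gripper":0},{"xyz":[0,0,0],"delta_rot":[0,0,0],"gripper":0}]'

```text
time: 4.6
tool_pos: [0.4989, 0.1484, 0.2364]
tcp_rot: [3.045, 0.773, -0.002]
wrist_force: [0.5, 0.6, -2.9]
width: 0.119
```

```bash
python3 - <<'E'
from h import *
st()
for n in ["side","scene","wrist"]:
    c=snap(n,n+"5"); W=cloud(c); z=W[...,2]; V=c["pixels"].max(-1)
    hsv=cv2.cvtColor(c["pixels"],cv2.COLOR_RGB2HSV); H,S=hsv[...,0],hsv[...,1]
    g=(H>65)&(H<85)&(S>90)&(W[...,0]>.4)&(W[...,0]<.65)&(W[...,1]>.05)&(W[...,1]<.3)&(z>.1)&(z<.2)
    if g.sum()>20: print(n,"green",g.sum(),np.percentile(W[g],[1,50,99],axis=0).round(3).tolist(),cv2.minAreaRect((W[g][:,:2]*1000).astype(np.float32)))
    m=(V<45)&(z>.244)&(z<.264)&(W[...,0]>.4)&(W[...,0]<.65)&(W[...,1]>.05)
    if m.sum()>20:print("bar",m.sum(),W[m].mean(0),cv2.minAreaRect((W[m][:,:2]*1000).astype(np.float32)))
    m=(H>18)&(H<34)&(S>110)&(z>.19)&(z<.24)&(W[...,0]>.45)&(W[...,1]>.1)
    if n=="wrist" and m.sum()>20: print("yellow",m.sum(),np.percentile(W[m],[2,50,98],axis=0).round(3).tolist())
a=cv2.imread('pics/side5.png')[100:280,170:390]; cv2.imwrite('pics/side5z.png',cv2.resize(a,None,fx=3.3,fy=3.3,interpolation=cv2.INTER_CUBIC))
E
```

```text
t 4.6 pos [0.4989 0.1484 0.2364] psi 28.5 zax [-0.002 -0.    -1.   ] F [ 0.47  0.57 -2.86] T [ 0.05 -0.01 -0.01] w 10.2
side green 719 [[0.444, 0.084, 0.13], [0.485, 0.139, 0.155], [0.539, 0.2, 0.175]] ((495.5566101074219, 142.08734130859375), (77.48625183105469, 102.58473205566406), 27.21525001525879)
bar 87 [0.49290992 0.14303961 0.2543172 ] ((491.66448974609375, 142.23110961914062), (23.38808250427246, 81.37518310546875), 26.384929656982422)
scene green 601 [[0.451, 0.087, 0.122], [0.493, 0.142, 0.144], [0.552, 0.201, 0.175]] ((500.4366760253906, 142.80569458007812), (72.95991516113281, 101.70703125), 28.178180694580078)
bar 56 [0.51143412 0.13541732 0.25514399] ((508.44207763671875, 145.3003692626953), (27.28043556213379, 77.70320129394531), 37.424190521240234)
wrist green 8701 [[0.449, 0.095, 0.125], [0.488, 0.156, 0.129], [0.541, 0.204, 0.175]] ((498.39801025390625, 148.335205078125), (70.29959106445312, 97.4952392578125), 28.85728645324707)
bar 4783 [0.49587151 0.15784613 0.25650427] ((500.8576965332031, 151.5390167236328), (35.64845275878906, 78.00428009033203), 44.65776443481445)
yellow 4236 [[0.542, 0.16, 0.199], [0.589, 0.204, 0.203], [0.643, 0.244, 0.223]]
```

View pics/side5z.png

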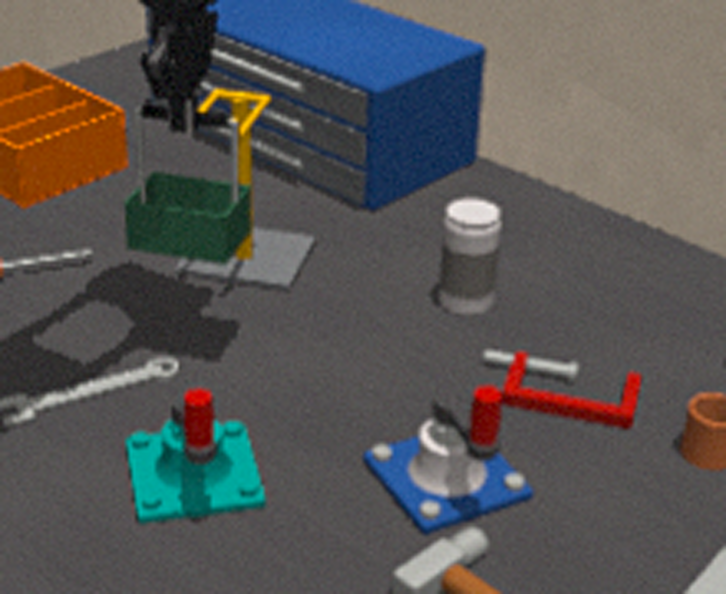

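View pics/wrist5.png

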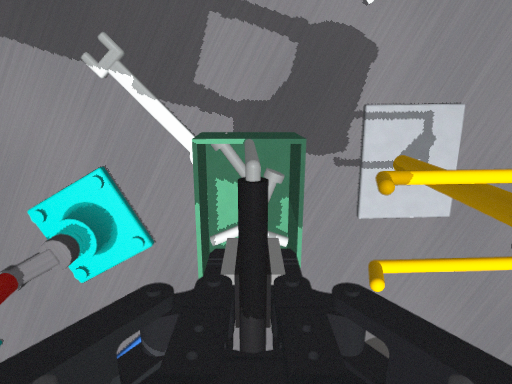

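The wrist view shows the prongs level with tool x (rows 178 and 265), with the tips at columns 385 and 377. Next is the lateral offset between the basket and the prongs.

```bash
python3 - <<'E'
from h import *
s=st(); ps=np.radians(28.5); u=np.array([np.cos(ps),np.sin(ps)]);v=np.array([u[1],-u[0]])
def tf(P): d=P[:,:2]-s["tool_pos"][:2]; return np.c_[d@u,d@v,P[:,2]]*1000
for n in ["wrist","scene","side"]:
    c=snap(n); W=cloud(c); z=W[...,2]
    hsv=cv2.cvtColor(c["pixels"],cv2.COLOR_RGB2HSV); H,S=hsv[...,0],hsv[...,1]
    m=(H>18)&(H<34)&(S>110)&(z>.196)&(z<.23)&(W[...,0]>.45)&(W[...,1]>.1)&(W[...,1]<.35)
    q=tf(W[m])
    for b in range(60,200,20):
        k=q[(q[:,0]>=b)&(q[:,0]<b+20)]
        lo=k[k[:,1]<np.median(q[:,1])];hi=k[k[:,1]>=np.median(q[:,1])]
        if len(lo)and len(hi): print(n,b,len(k),lo[:,1].mean().round(1),hi[:,1].mean().round(1),"z",k[:,2].max().round(1))
    t=q[q[:,2]>213]; print("tip x",np.percentile(t[:,0],[2,50,98]) if len(t) else None)
    g=(H>65)&(H<85)&(S>90)&(W[...,0]>.4)&(W[...,0]<.65)&(W[...,1]>.05)&(W[...,1]<.3)&(z>.168)&(z<.2)
    q=tf(W[g]); print(n,"rim",len(q),np.percentile(q,[1,99],axis=0).round(1).tolist())
E
```

```text
t 4.75 pos [0.4992 0.1485 0.2369] psi 28.57 zax [-0.001 -0.    -1.   ] F [-0.33  0.22 -2.34] T [-0.01 -0.01  0.01] w 9.9
wrist 60 897 -31.5 21.7 z 224.7
wrist 80 968 -31.0 22.3 z 205.2
wrist 100 960 -31.2 21.8 z 205.5
wrist 120 932 -31.3 21.6 z 205.9
wrist 140 457 -21.1 21.3 z 205.0
tip x [63.75702669 67.3366604  72.38734085]
wrist rim 2038 [[-35.3, -48.6, 168.3], [34.1, 42.6, 176.0]]
scene 60 48 -26.1 28.3 z 224.5
scene 80 36 -26.7 27.7 z 207.2
scene 100 37 -27.3 27.3 z 207.2
scene 120 42 -27.8 26.6 z 208.9
scene 140 41 -25.4 26.4 z 208.8
scene 160 105 -14.4 14.8 z 209.3
tip x [64.75128611 69.48081488 72.57858881]
scene rim 97 [[-35.0, -44.5, 168.3], [34.8, 56.0, 177.9]]
side 100 6 -27.0 26.4 z 204.4
side 120 13 -27.2 25.7 z 205.7
side 140 25 -16.1 22.9 z 206.2
side 160 37 -12.3 16.8 z 207.3
tip x [62.11022736 65.45218462 68.4013631 ]
side rim 147 [[-41.0, -46.4, 168.1], [33.6, 53.8, 177.3]]
```

All three cameras agree the basket must shift about -5 mm in tool y and then go in about 98 mm.

arm_command --rows '[{"xyz":[0.005,-0.005,0],"delta_rot":[0,0,0],"gripper":0},{"xyz":[0.01,0,0],"delta_rot":[0,0,0],"gripper":0},{"xyz":[0.016,0,0],"delta_rot":[0,0,0],"gripper":0},{"xyz":[0.018,0,0],"delta_rot":[0,0,0],"gripper":0},{"xyz":[0.018,0,0],"delta_rot":[0,0,0],"gripper":0},{"xyz":[0.016,0,0],"delta_rot":[0,0,0],"gripper":0},{"xyz":[0.01,0,0],"delta_rot":[0,0,0],"gripper":0},{"xyz":[0.005,0,0],"delta_rot":[0,0,0],"gripper":0},{"xyz":[0,0,0.005],"delta_rot":[0,0,0],"gripper":0},{"xyz":[0,0,0.01],"delta_rot":[0,0,0],"gripper":0},{"xyz":[0,0,0.01],"delta_rot":[0,0,0],"gripper":0},{"xyz":[0,0,0],"delta_rot":[0,0,0],"gripper":0}]'

```text
time: 6.1
tool_pos: [0.5809, 0.1991, 0.2094]
tcp_rot: [3.044, 0.777, -0.008]
wrist_force: [-1.0, 0.3, -2.5]
width: 0.117
```

```bash
python3 - <<'E'
from h import *
st()
for n in ["side","scene","wrist"]:
    c=snap(n,n+"6")
a=cv2.imread('pics/side6.png')[100:220,170:320]; b=cv2.imread('pics/scene6.png')[150:290,270:420]
cv2.imwrite('pics/z6.png',np.vstack([cv2.resize(a,(600,300)),cv2.resize(b,(600,300))]))
E
```

```text
t 6.1 pos [0.5809 0.1991 0.2094] psi 28.64 zax [-0.005 -0.001 -1.   ] F [-1.03  0.26 -2.46] T [ 0.02 -0.01  0.05] w 10.0
```

View pics/z6.png

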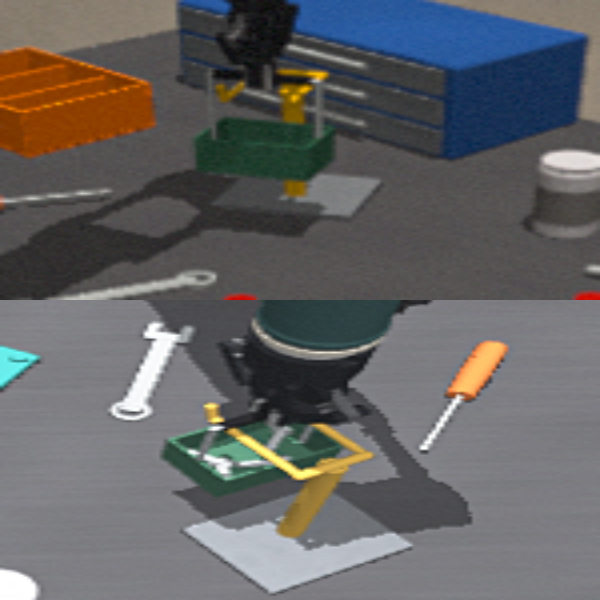

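View pics/wrist6.png

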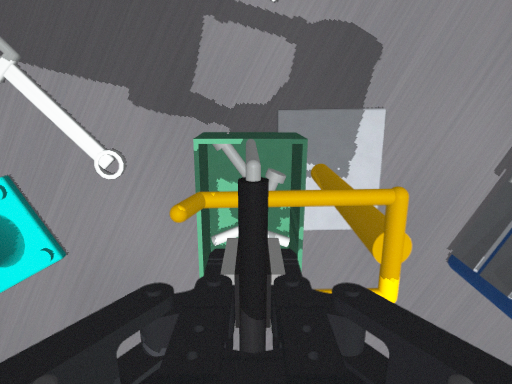

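The wrist view shows the upper prong passing under the bar at (253,198), with tip and post on opposite sides. I'll lower slowly.

arm_command --rows '[{"xyz":[0,0,0.004],"delta_rot":[0,0,0],"gripper":0},{"xyz":[0,0,0.004],"delta_rot":[0,0,0],"gripper":0},{"xyz":[0,0,0.003],"delta_rot":[0,0,0],"gripper":0},{"xyz":[0,0,0.002],"delta_rot":[0,0,0],"gripper":0},{"xyz":[0,0,0.002],"delta_rot":[0,0,0],"gripper":0},{"xyz":[0,0,0],"delta_rot":[0,0,0],"gripper":0}]'

```text
time: 6.85
tool_pos: [0.5828, 0.1999, 0.1968]
tcp_rot: [3.044, 0.777, -0.001]
wrist_force: [0.4, -0.2, -2.6]
width: 0.118
```

```bash
python3 - <<'E'
from h import *
st()
E
```

```text
t 6.85 pos [0.5828 0.1999 0.1968] psi 28.65 zax [-0.001 -0.    -1.   ] F [ 0.37 -0.23 -2.56] T [ 0.03  0.04 -0.01] w 10.1
```

Not touching yet, since the full weight is still on the wrist.

arm_command --rows '[{"xyz":[0,0,0.002],"delta_rot":[0,0,0],"gripper":0},{"xyz":[0,0,0.001],"delta_rot":[0,0,0],"gripper":0},{"xyz":[0,0,0],"delta_rot":[0,0,0],"gripper":0}]'

```text
time: 7.15
tool_pos: [0.5832, 0.2, 0.1947]
tcp_rot: [-3.044, -0.777, -0.001]
wrist_force: [-0.7, -0.4, -0.6]
width: 0.115
```

```bash
python3 - <<'E'
from h import *
st()
E
```

```text
t 7.15 pos [0.5832 0.2    0.1947] psi 28.65 zax [ 0.  0. -1.] F [-0.66 -0.41 -0.59] T [-0.01  0.09 -0.02] w 9.8
```

arm_command --rows '[{"xyz":[0,0,0.001],"delta_rot":[0,0,0],"gripper":0},{"xyz":[0,0,0],"delta_rot":[0,0,0],"gripper":0},{"xyz":[0,0,0],"delta_rot":[0,0,0],"gripper":0.02},{"xyz":[0,0,0],"delta_rot":[0,0,0],"gripper":0.03},{"xyz":[0,0,0],"delta_rot":[0,0,0],"gripper":0.034},{"xyz":[0,0,0],"delta_rot":[0,0,0],"gripper":0.034},{"xyz":[0,0,0],"delta_rot":[0,0,0],"gripper":0.034}]'

```text
time: 7.85
tool_pos: [0.583, 0.1999, 0.1931]
tcp_rot: [3.044, 0.777, -0.0]
wrist_force: [-0.2, -0.3, -0.3]
width: 0.399
```

```bash
python3 - <<'E'
from h import *
st()
c=snap("wrist","w7")
E
```

```text
t 7.85 pos [0.583  0.1999 0.1931] psi 28.65 zax [-0. -0. -1.] F [-0.19 -0.27 -0.31] T [-0.01  0.04 -0.  ] w 34.1
```

View pics/w7.png

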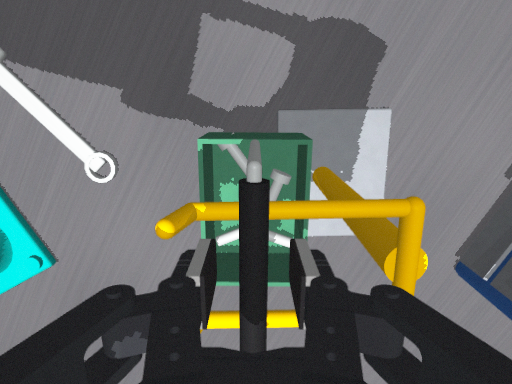

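The bar rests across both prongs at columns 240–270, and the fingers are clear on each side. I'll back straight up.

arm_command --rows '[{"xyz":[0,0,-0.01],"delta_rot":[0,0,0],"gripper":0.034},{"xyz":[0,0,-0.02],"delta_rot":[0,0,0],"gripper":0.034},{"xyz":[0,0,-0.03],"delta_rot":[0,0,0],"gripper":0.034},{"xyz":[0,0,-0.02],"delta_rot":[0,0,0],"gripper":0.034},{"xyz":[0,0,-0.01],"delta_rot":[0,0,0],"gripper":0.06}]'

```text
time: 8.4
tool_pos: [0.5843, 0.2003, 0.287]
tcp_rot: [-3.044, -0.777, -0.008]
wrist_force: [-0.0, 0.5, -0.6]
width: 0.555
```

```bash
python3 - <<'E'
from h import *
s=st(); ps=np.radians(28.65); u=np.array([np.cos(ps),np.sin(ps)]);v=np.array([u[1],-u[0]])
for n in ["wrist","scene","side"]:
    c=snap(n,n+"8"); W=cloud(c); z=W[...,2]; V=c["pixels"].max(-1)
    m=(V<50)&(z>.205)&(z<.222)&(W[...,0]>.5)&(W[...,0]<.66)&(W[...,1]>.1)&(W[...,1]<.3)
    hsv=cv2.cvtColor(c["pixels"],cv2.COLOR_RGB2HSV); H,S=hsv[...,0],hsv[...,1]
    y=(H>18)&(H<34)&(S>110)&(z>.196)&(z<.23)&(W[...,0]>.45)&(W[...,1]>.1)&(W[...,1]<.35)
    for l,k in (("bar",m),("prong",y)):
        if k.sum()<5: continue
        d=W[k]; d=np.c_[(d[:,:2]-s["tool_pos"][:2])@u,(d[:,:2]-s["tool_pos"][:2])@v,d[:,2]]*1000
        print(n,l,k.sum(),np.percentile(d,[2,50,98],axis=0).round(1).tolist())
E
```

```text
t 8.4 pos [0.5843 0.2003 0.287 ] psi 28.65 zax [ 0.005  0.001 -1.   ] F [-0.03  0.52 -0.62] T [ 0.05 -0.02 -0.05] w 47.4
wrist bar 1659 [[-5.0, -39.9, 210.8], [0.5, -8.7, 214.5], [5.9, 40.0, 216.4]]
wrist prong 4162 [[-31.5, -29.9, 199.3], [40.0, -3.9, 203.4], [75.7, 30.5, 222.9]]
scene bar 89 [[-4.2, -31.8, 206.3], [2.5, 5.5, 213.1], [5.5, 43.7, 218.1]]
scene prong 286 [[-31.6, -25.6, 197.5], [42.1, 3.2, 202.7], [75.6, 35.3, 221.6]]
side bar 59 [[-11.9, -33.7, 208.1], [-5.5, 1.8, 213.6], [-0.0, 41.7, 217.2]]
side prong 132 [[-37.9, -29.0, 198.5], [14.9, 2.3, 204.5], [70.3, 34.6, 222.3]]
```

View pics/wrist8.png

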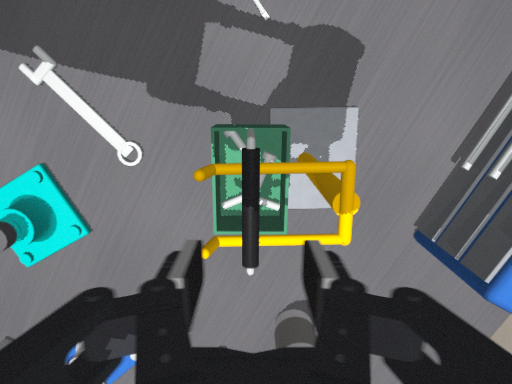

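Verified: the bar lies across both prongs, laterally centred within about 4 mm, with its centre at about 0.2105. Next, over to the handle.

arm_command --rows '[{"xyz":[-0.0142,0.0163,0],"delta_rot":[0,0,0],"gripper":0.06},{"xyz":[-0.0284,0.0327,0],"delta_rot":[0,0,0],"gripper":0.0854},{"xyz":[-0.0284,0.0327,0],"delta_rot":[0,0,0],"gripper":0.0854},{"xyz":[-0.0284,0.0327,0],"delta_rot":[0,0,0],"gripper":0.0854},{"xyz":[-0.0284,0.0327,0],"delta_rot":[0,0,0],"gripper":0.0854},{"xyz":[-0.0284,0.0327,0],"delta_rot":[0,0,0],"gripper":0.0854},{"xyz":[-0.0284,0.0327,0],"delta_rot":[0,0,0],"gripper":0.0854},{"xyz":[-0.0284,0.0327,0],"delta_rot":[0,0,0],"gripper":0.0854},{"xyz":[-0.0284,0.0327,0],"delta_rot":[0,0,0],"gripper":0.0854},{"xyz":[-0.0284,0.0327,0],"delta_rot":[0,0,0],"gripper":0.0854},{"xyz":[-0.0142,0.0163,0],"delta_rot":[0,0,0],"gripper":0.0854}]'

```text
time: 9.65
tool_pos: [0.4885, -0.2257, 0.2812]
tcp_rot: [-3.044, -0.773, 0.005]
wrist_force: [-0.1, 0.5, 0.0]
width: 1.003
```

arm_command --rows '[{"xyz":[0,0,0.01],"delta_rot":[0,0,0.139],"gripper":0.0854},{"xyz":[0,0,0.01],"delta_rot":[0,0,0.139],"gripper":0.0854},{"xyz":[0,0,0.01],"delta_rot":[0,0,0.139],"gripper":0.0854},{"xyz":[0,0,0.01],"delta_rot":[0,0,0.139],"gripper":0.0854},{"xyz":[0,0,0.01],"delta_rot":[0,0,0.139],"gripper":0.0854},{"xyz":[0,0,0.01],"delta_rot":[0,0,0.139],"gripper":0.0854},{"xyz":[0,0,0],"delta_rot":[0,0,0.137],"gripper":0.0854},{"xyz":[0,0,0],"delta_rot":[0,0,0],"gripper":0.0854}]'

```text
time: 10.45
tool_pos: [0.4892, -0.2224, 0.2208]
tcp_rot: [-3.054, 0.733, 0.006]
wrist_force: [0.2, 0.5, 0.4]
width: 1.002
```

```bash
cat >> h.py <<'E'
def circ(p):
    from scipy.optimize import least_squares
    r=least_squares(lambda q: np.hypot(p[:,0]-q[0],p[:,1]-q[1])-q[2],[*p[:,:2].mean(0),.012],loss='soft_l1',f_scale=.001)
    return r.x.round(4)
def handle(n,fn=None):
    c=snap(n,fn); W=cloud(c); z=W[...,2]
    hsv=cv2.cvtColor(c["pixels"],cv2.COLOR_RGB2HSV); H,S=hsv[...,0],hsv[...,1]
    near=np.hypot(W[...,0]-.519,W[...,1]+.1695)<.11
    red=((H<6)|(H>174))&(S>130)&near&(z>.06)
    p=W[red]
    if len(p)<20: print(n,"no red",len(p)); return c,W
    zt=np.percentile(p[:,2],98); top=p[p[:,2]>zt-.003]
    print(n,"red",len(p),"ztop",zt.round(4),"zlow",np.percentile(p[:,2],2).round(4),"top rect",cv2.minAreaRect((top[:,:2]*1000).astype(np.float32)),"circ all",circ(p))
    return c,W
E
python3 - <<'E'
from h import *
st()
for n in ["wrist","scene","side"]:
    c,W=handle(n,n+"9"); z=W[...,2]
    hsv=cv2.cvtColor(c["pixels"],cv2.COLOR_RGB2HSV); H,S=hsv[...,0],hsv[...,1]
    m=(H>105)&(H<125)&(S>120)&(z<.02)&(z>.006)&(W[...,0]<.65)
    print(n,"plate",m.sum(),cv2.minAreaRect((W[m][:,:2]*1000).astype(np.float32)))
E
```

```text
t 10.45 pos [ 0.4892 -0.2224  0.2208] psi -27.01 zax [-0.004  0.002 -1.   ] F [0.19 0.5  0.43] T [-0.09 -0.01  0.05] w 85.6
wrist red 1065 ztop 0.1385 zlow 0.0999 top rect ((507.9539489746094, -224.96372985839844), (21.518367767333984, 51.57906723022461), 71.37213897705078) circ all [ 0.4946 -0.218   0.0087]
wrist plate 6637 ((520.5494995117188, -166.3033905029297), (109.88240814208984, 109.7378921508789), 71.39835357666016)
scene red 92 ztop 0.253 zlow 0.0955 top rect ((481.74285888671875, -202.25694274902344), (65.83685302734375, 0.0), 159.49081420898438) circ all [ 0.496  -0.2226  0.009 ]
scene plate 643 ((48.27325439453125, -565.5882568359375), (1383.625, 148.97381591796875), 40.03287887573242)
side red 148 ztop 0.1388 zlow 0.0914 top rect ((505.6619873046875, -228.6466064453125), (22.493206024169922, 48.060760498046875), 69.58702087402344) circ all [ 0.4918 -0.2233  0.0103]
side plate 438 ((516.1290283203125, -169.0808868408203), (114.0698471069336, 108.0418930053711), 73.43719482421875)
```

View pics/wrist9.png

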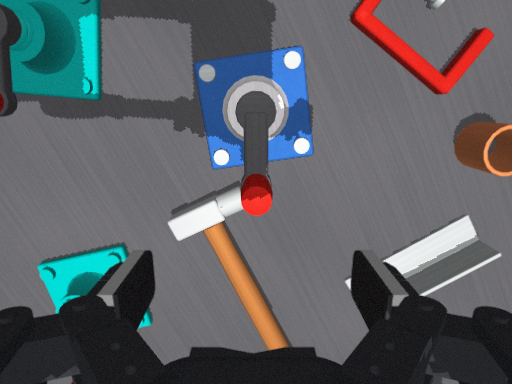

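View pics/side9.png

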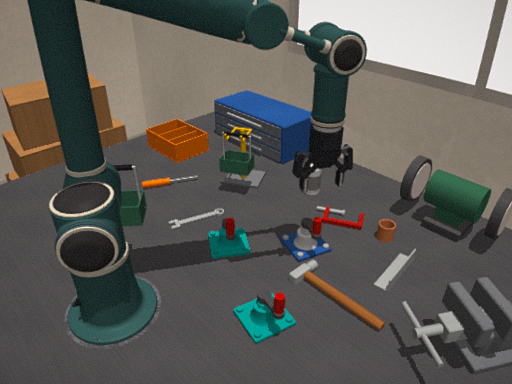

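The wrist view shows the red handle at (257,195), centred between the fingers, and the side view shows the basket hanging on the hook at (238,160). I'll descend and grip.

arm_command --rows '[{"xyz":[0.002,-0.002,0.03],"delta_rot":[0,0,0],"gripper":0.0854},{"xyz":[0,0,0.035],"delta_rot":[0,0,0],"gripper":0.0854},{"xyz":[0,0,0.03],"delta_rot":[0,0,0],"gripper":0.07},{"xyz":[0,0,0.018],"delta_rot":[0,0,0],"gripper":0.05},{"xyz":[0,0,0.008],"delta_rot":[0,0,0],"gripper":0.04},{"xyz":[0,0,0],"delta_rot":[0,0,0],"gripper":0.01},{"xyz":[0,0,0],"delta_rot":[0,0,0],"gripper":0.01},{"xyz":[0,0,0],"delta_rot":[0,0,0],"gripper":0.01},{"xyz":[0,0,0],"delta_rot":[0,0,0],"gripper":0.01}]' --force 35

```text
time: 11.5
tool_pos: [0.4932, -0.2221, 0.1027]
tcp_rot: [-3.055, 0.733, -0.0]
wrist_force: [-1.0, 1.1, -4.1]
width: 0.248
```

```bash
python3 - <<'E'
from h import *
st()
c=snap("wrist","w10");handle("side","s10")
E
```

```text
t 11.5 pos [ 0.4932 -0.2221  0.1027] psi -26.97 zax [ 0.  0. -1.] F [-0.99  1.06 -4.12] T [0.22 0.1  0.03] w 21.2
side red 130 ztop 0.1616 zlow 0.0954 top rect ((503.3928527832031, -229.41912841796875), (2.29020357131958, 68.69259643554688), 78.8940200805664) circ all [ 0.4931 -0.2245  0.0107]
```

View pics/w10.png

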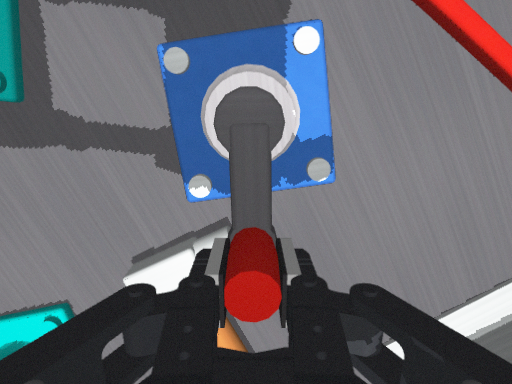

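Gripped: the handle sits between the pads at (252,280) and the hub is at (249,118). I'll start turning backward 0.5 rad.

arm_command --rows '[{"xyz":[0.003,-0.0001,0],"delta_rot":[0,0,0],"gripper":0.01},{"xyz":[0.003,-0.0002,0],"delta_rot":[0,0,0],"gripper":0.01},{"xyz":[0.0059,-0.0009,0],"delta_rot":[0,0,0],"gripper":0.01},{"xyz":[0.0058,-0.0015,0],"delta_rot":[0,0,0],"gripper":0.01},{"xyz":[0.0056,-0.0021,0],"delta_rot":[0,0,0],"gripper":0.01},{"xyz":[0.0054,-0.0026,0],"delta_rot":[0,0,0],"gripper":0.01},{"xyz":[0,0,0],"delta_rot":[0,0,0],"gripper":0.01}]'

```text
time: 12.3
tool_pos: [0.5236, -0.2284, 0.1025]
tcp_rot: [-3.054, 0.733, -0.002]
wrist_force: [0.0, 4.3, 0.5]
width: 0.247
```

```bash
cat >> h.py <<'E'
def cr(ax=(.5204,-.1686)):
    s=st(); d=s["tool_pos"][:2]-np.array(ax); th=np.arctan2(d[1],d[0])
    print("r",np.hypot(*d).round(4),"theta",(np.unwrap([0,th+np.radians(117)])[1]).round(3),"F_rad",(s["wrist_force"][:2]@d/np.hypot(*d)).round(2),"F_tan",(s["wrist_force"][:2]@np.array([-d[1],d[0]])/np.hypot(*d)).round(2))
E
python3 - <<'E'
from h import *
cr()
E
```

```text
t 12.3 pos [ 0.5236 -0.2284  0.1025] psi -26.98 zax [ 0.001  0.    -1.   ] F [0.03 4.31 0.53] T [ 0.93  0.13 -0.01] w 21.1
r 0.0599 theta 0.525 F_rad -4.3 F_tan 0.26
```

arm_command --rows '[{"xyz":[0.0023,-0.002,0],"delta_rot":[0,0,0],"gripper":0.01},{"xyz":[0.0023,-0.002,0],"delta_rot":[0,0,0],"gripper":0.01},{"xyz":[0,0,0],"delta_rot":[0,0,0],"gripper":0.01}]'

```text
time: 12.6
tool_pos: [0.5288, -0.2276, 0.1027]
tcp_rot: [3.054, -0.733, 0.002]
wrist_force: [-0.7, 2.1, 1.3]
width: 0.247
```

```bash
python3 - <<'E'
from h import *
cr()
E
```

```text
t 12.6 pos [ 0.5288 -0.2276  0.1027] psi -26.98 zax [ 0.001 -0.001 -1.   ] F [-0.72  2.07  1.33] T [0.4  0.26 0.02] w 21.1
r 0.0596 theta 0.613 F_rad -2.15 F_tan -0.42
```

arm_command --rows '[{"xyz":[0.0024,-0.0018,0],"delta_rot":[0,0,0],"gripper":0.01},{"xyz":[0.0024,-0.0018,0],"delta_rot":[0,0,0],"gripper":0.01},{"xyz":[0,0,0],"delta_rot":[0,0,0],"gripper":0.01}]'

```text
time: 12.9
tool_pos: [0.5347, -0.2263, 0.1027]
tcp_rot: [3.055, -0.733, 0.002]
wrist_force: [-2.4, 1.5, 2.2]
width: 0.243
```

```bash
python3 - <<'E'
from h import *
cr()
E
```

```text
t 12.9 pos [ 0.5347 -0.2263  0.1027] psi -26.99 zax [ 0.001 -0.    -1.   ] F [-2.42  1.54  2.21] T [ 0.35  0.42 -0.  ] w 20.8
r 0.0595 theta 0.714 F_rad -2.08 F_tan -1.98
```

arm_command --rows '[{"xyz":[0.0022,-0.002,0],"delta_rot":[0,0,0],"gripper":0.01},{"xyz":[0.0022,-0.002,0],"delta_rot":[0,0,0],"gripper":0.01},{"xyz":[0,0,0],"delta_rot":[0,0,0],"gripper":0.01}]'

```text
time: 13.2
tool_pos: [0.5406, -0.2244, 0.1024]
tcp_rot: [-3.054, 0.733, -0.002]
wrist_force: [-0.7, 2.5, 2.2]
width: 0.241
```

```bash
python3 - <<'E'
from h import *
cr()
E
```

```text
t 13.2 pos [ 0.5406 -0.2244  0.1024] psi -26.99 zax [ 0.002  0.    -1.   ] F [-0.68  2.47  2.18] T [ 0.41  0.18 -0.  ] w 20.6
r 0.0593 theta 0.819 F_rad -2.56 F_tan 0.21
```

arm_command --rows '[{"xyz":[0.002,-0.0022,0],"delta_rot":[0,0,0],"gripper":0.01},{"xyz":[0.002,-0.0023,0],"delta_rot":[0,0,0],"gripper":0.01},{"xyz":[0,0,0],"delta_rot":[0,0,0],"gripper":0.01}]'

```text
time: 13.5
tool_pos: [0.5456, -0.2218, 0.1015]
tcp_rot: [-3.054, 0.733, 0.0]
wrist_force: [-0.1, 2.4, -3.3]
width: 0.248
```

```bash
python3 - <<'E'
from h import *
cr()
E
```

```text
t 13.5 pos [ 0.5456 -0.2218  0.1015] psi -26.98 zax [ 0.     0.001 -1.   ] F [-0.06  2.41 -3.33] T [ 0.36 -0.13 -0.06] w 21.2
r 0.0589 theta 0.915 F_rad -2.2 F_tan 0.98
```

arm_command --rows '[{"xyz":[0.0016,-0.0026,0],"delta_rot":[0,0,0],"gripper":0.01},{"xyz":[0.0017,-0.0026,0],"delta_rot":[0,0,0],"gripper":0.01},{"xyz":[0,0,0],"delta_rot":[0,0,0],"gripper":0.01}]'

```text
time: 13.8
tool_pos: [0.5501, -0.2191, 0.1011]
tcp_rot: [3.055, -0.732, -0.003]
wrist_force: [-0.4, 0.8, -6.9]
width: 0.247
```

```bash
python3 - <<'E'
from h import *
cr()
E
```

```text
t 13.8 pos [ 0.5501 -0.2191  0.1011] psi -26.96 zax [-0.002  0.    -1.   ] F [-0.4   0.85 -6.91] T [-0.11  0.07 -0.04] w 21.1
r 0.0585 theta 1.003 F_rad -0.93 F_tan 0.09
```

arm_command --rows '[{"xyz":[0.0015,-0.0026,0],"delta_rot":[0,0,0],"gripper":0.01},{"xyz":[0.0015,-0.0027,0],"delta_rot":[0,0,0],"gripper":0.01},{"xyz":[0,0,0],"delta_rot":[0,0,0],"gripper":0.01}]'

```text
time: 14.1
tool_pos: [0.5555, -0.2155, 0.1019]
tcp_rot: [-3.055, 0.733, 0.002]
wrist_force: [-1.9, 1.2, -7.1]
width: 0.25
```

```bash
python3 - <<'E'
from h import *
cr()
E
```

```text
t 14.1 pos [ 0.5555 -0.2155  0.1019] psi -26.98 zax [-0.001  0.001 -1.   ] F [-1.94  1.16 -7.08] T [ 0.    0.26 -0.  ] w 21.4
r 0.0586 theta 1.115 F_rad -2.09 F_tan -0.86
```

Fz has flipped from +2 N to -7 N, so the thread end passed at θ≈0.88 and the grip is now carrying the screw. I'll ease the grip to let it drop, then follow it down.

arm_command --rows '[{"xyz":[0,0,0],"delta_rot":[0,0,0],"gripper":0.026},{"xyz":[0,0,0],"delta_rot":[0,0,0],"gripper":0.032},{"xyz":[0,0,0],"delta_rot":[0,0,0],"gripper":0.032},{"xyz":[0,0,0.004],"delta_rot":[0,0,0],"gripper":0.032},{"xyz":[0,0,0.004],"delta_rot":[0,0,0],"gripper":0.032},{"xyz":[0,0,0],"delta_rot":[0,0,0],"gripper":0.032}]'

```text
time: 14.7
tool_pos: [0.5551, -0.2157, 0.0934]
tcp_rot: [-3.055, 0.733, 0.002]
wrist_force: [-0.1, -0.2, 0.0]
width: 0.376
```

```bash
python3 - <<'E'
from h import *
cr()
c,W=handle("side","s11"); c=snap("wrist","w11")
a=cv2.imread('pics/s11.png')[180:270,260:380]; cv2.imwrite('pics/s11z.png',cv2.resize(a,None,fx=6,fy=6,interpolation=cv2.INTER_CUBIC))
E
```

```text
t 14.7 pos [ 0.5551 -0.2157  0.0934] psi -26.99 zax [-0.001  0.001 -1.   ] F [-0.12 -0.22  0.03] T [ 0.03 -0.01  0.  ] w 32.1
r 0.0585 theta 1.106 F_rad 0.1 F_tan -0.23
side red 142 ztop 0.1666 zlow 0.0882 top rect ((510.38250732421875, -204.12022399902344), (13.735905647277832, 34.03964614868164), 51.20391082763672) circ all [ 0.5542 -0.219   0.0095]
```

View pics/s11z.png

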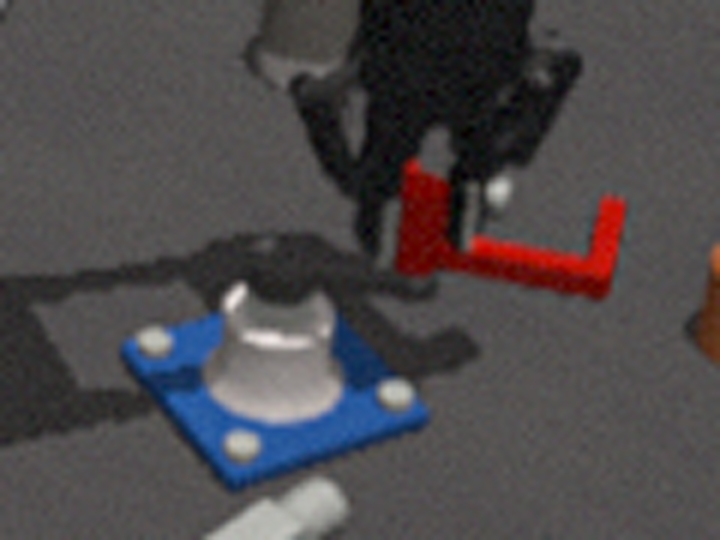

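View pics/w11.png

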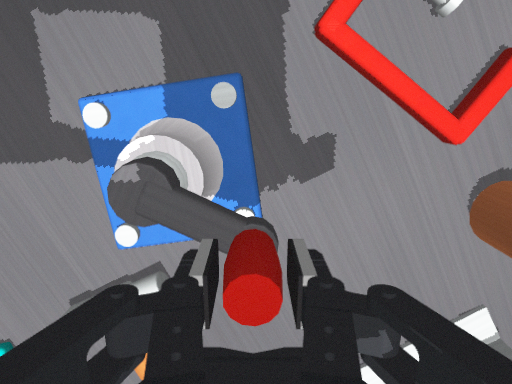

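The fingers are clear of the handle, which stands at (252,280). I'll measure the handle height to confirm the drop.

```bash
python3 - <<'E'
from h import *
cr()
for n in ["wrist","side"]:
    c=snap(n); W=cloud(c); z=W[...,2]
    hsv=cv2.cvtColor(c["pixels"],cv2.COLOR_RGB2HSV); H,S=hsv[...,0],hsv[...,1]
    red=((H<6)|(H>174))&(S>130)&(z>.06)&(np.hypot(W[...,0]-.5545,W[...,1]+.217)<.03)
    p=W[red]; print(n,len(p),np.percentile(p[:,2],[2,10,50,80,90,95,98,100]).round(4))
    t=p[p[:,2]>np.percentile(p[:,2],90)-.002]; print(cv2.minAreaRect((t[:,:2]*1000).astype(np.float32)))
E
```

```text
t 14.8 pos [ 0.5554 -0.2158  0.0939] psi -26.99 zax [-0.001  0.    -1.   ] F [ 0.74 -0.54 -0.08] T [0.08 0.02 0.03] w 31.8
r 0.0588 theta 1.109 F_rad 0.87 F_tan 0.27
wrist 4726 [0.0902 0.1029 0.1295 0.1307 0.1311 0.1313 0.1316 0.1326]
((556.6202392578125, -214.2437286376953), (22.231060028076172, 21.337682723999023), 65.4532699584961)
side 136 [0.0894 0.0956 0.117  0.1308 0.1321 0.1417 0.152  0.1588]
((548.8764038085938, -221.21527099609375), (27.963825225830078, 16.20364761352539), 25.741762161254883)
```

The handle top fell from 0.1385 to 0.131, so the screw is at about 0 and has dropped. I'll refine the circle centre for the forward turn.

```bash
python3 - <<'E'
from h import *
from scipy.optimize import least_squares
P=np.array([(.4932,-.2221),(.5236,-.2284),(.5288,-.2276),(.5347,-.2263),(.5406,-.2244),(.5456,-.2218),(.5501,-.2191),(.5555,-.2155)])
r=least_squares(lambda q:np.hypot(*(P-q).T)-.06,[.52,-.168]).x; print(r, np.hypot(*(P-r).T))
c=r; d=P[-1]-c; th=np.arctan2(d[1],d[0])+np.radians(117); print("th",th, "start",np.arctan2(*(P[0]-c)[::-1])+np.radians(117))
# increments, 0.2 rad clockwise per row
T=th-np.r_[0,.07,.2,np.arange(.37,7,.185)]
X=60*np.c_[np.sin(T),np.cos(T)]
for a,b in zip(T[1:],np.diff(X,axis=0)): print(round(a,3),(b/1000).round(4).tolist())
E
```

```text
[ 0.51882226 -0.16825864] [0.05962711 0.06033083 0.06017434 0.06017393 0.06021729 0.05986421
 0.05969205 0.05980804]
th 1.1314170882034105 start 0.027069217662940126
1.061 [-0.0019, 0.0037]
0.931 [-0.0042, 0.0065]
0.761 [-0.0068, 0.0076]
0.576 [-0.0087, 0.0069]
0.391 [-0.0098, 0.0052]
0.206 [-0.0106, 0.0033]
0.021 [-0.011, 0.0013]
-0.164 [-0.0111, -0.0008]
-0.349 [-0.0107, -0.0028]
-0.534 [-0.01, -0.0047]
-0.719 [-0.009, -0.0065]
-0.904 [-0.0076, -0.008]
-1.089 [-0.006, -0.0093]
-1.274 [-0.0042, -0.0103]
-1.459 [-0.0023, -0.0109]
-1.644 [-0.0002, -0.0111]
-1.829 [0.0018, -0.0109]
-2.014 [0.0038, -0.0104]
-2.199 [0.0057, -0.0095]
-2.384 [0.0073, -0.0083]
-2.569 [0.0087, -0.0068]
-2.754 [0.0098, -0.0051]
-2.939 [0.0106, -0.0032]
-3.124 [0.011, -0.0012]
-3.309 [0.0111, 0.0008]
-3.494 [0.0107, 0.0028]
-3.679 [0.01, 0.0048]
-3.864 [0.009, 0.0065]
-4.049 [0.0076, 0.0081]
-4.234 [0.006, 0.0093]
-4.419 [0.0042, 0.0103]
-4.604 [0.0022, 0.0109]
-4.789 [0.0002, 0.0111]
-4.974 [-0.0019, 0.0109]
-5.159 [-0.0038, 0.0104]
-5.344 [-0.0057, 0.0095]
-5.529 [-0.0073, 0.0083]
-5.714 [-0.0087, 0.0068]
```

arm_command --rows '[{"xyz":[0,0,0.0005],"delta_rot":[0,0,0],"gripper":0.01},{"xyz":[0,0,0],"delta_rot":[0,0,0],"gripper":0.01},{"xyz":[0,0,0],"delta_rot":[0,0,0],"gripper":0.01},{"xyz":[0,0,0],"delta_rot":[0,0,0],"gripper":0.01},{"xyz":[-0.0019,0.0037,0.0001],"delta_rot":[0,0,0],"gripper":0.01},{"xyz":[-0.0042,0.0065,0.0002],"delta_rot":[0,0,0],"gripper":0.01},{"xyz":[-0.0068,0.0076,0.0002],"delta_rot":[0,0,0],"gripper":0.01},{"xyz":[-0.0087,0.0069,0.0002],"delta_rot":[0,0,0],"gripper":0.01},{"xyz":[-0.0098,0.0052,0.0002],"delta_rot":[0,0,0],"gripper":0.01}]' --force 35

```text
time: 15.8
tool_pos: [0.5135, -0.2282, 0.0928]
tcp_rot: [-3.054, 0.734, -0.001]
wrist_force: [3.4, 6.2, -2.0]
width: 0.243
```

```bash
python3 - <<'E'
from h import *
cr((.5188,-.1683))
E
```

```text
t 15.8 pos [ 0.5135 -0.2282  0.0928] psi -27.03 zax [ 0.001  0.001 -1.   ] F [ 3.38  6.19 -2.  ] T [ 1.06 -0.67 -0.02] w 20.8
r 0.0601 theta 0.383 F_rad -6.46 F_tan 2.82
```

arm_command --rows '[{"xyz":[-0.0108,0.0025,0.0002],"delta_rot":[0,0,0],"gripper":0.01},{"xyz":[-0.011,0.0009,0.0002],"delta_rot":[0,0,0],"gripper":0.01},{"xyz":[-0.0111,-0.0008,0.0003],"delta_rot":[0,0,0],"gripper":0.01},{"xyz":[-0.0107,-0.0028,0.0003],"delta_rot":[0,0,0],"gripper":0.01},{"xyz":[-0.01,-0.0047,0.0003],"delta_rot":[0,0,0],"gripper":0.01},{"xyz":[-0.009,-0.0065,0.0003],"delta_rot":[0,0,0],"gripper":0.01},{"xyz":[-0.0076,-0.008,0.0003],"delta_rot":[0,0,0],"gripper":0.01}]'

```text
time: 16.5
tool_pos: [0.4601, -0.1791, 0.0914]
tcp_rot: [3.054, -0.732, 0.001]
wrist_force: [3.4, -2.1, -5.1]
width: 0.245
```

```bash
python3 - <<'E'
from h import *
cr((.5188,-.1683))
E
```

```text
t 16.5 pos [ 0.4601 -0.1791  0.0914] psi -26.97 zax [ 0.    -0.002 -1.   ] F [ 3.4  -2.05 -5.09] T [-0.35 -0.73 -0.01] w 21.0
r 0.0597 theta -0.917 F_rad -2.97 F_tan 2.64
```

arm_command --rows '[{"xyz":[-0.006,-0.0093,0.0004],"delta_rot":[0,0,0],"gripper":0.01},{"xyz":[-0.0042,-0.0103,0.0004],"delta_rot":[0,0,0],"gripper":0.01},{"xyz":[-0.0023,-0.0109,0.0004],"delta_rot":[0,0,0],"gripper":0.01},{"xyz":[-0.0002,-0.0111,0.0003],"delta_rot":[0,0,0],"gripper":0.01},{"xyz":[0.0018,-0.0109,0.0003],"delta_rot":[0,0,0],"gripper":0.01},{"xyz":[0.0038,-0.0104,0.0003],"delta_rot":[0,0,0],"gripper":0.01},{"xyz":[0.0057,-0.0095,0.0003],"delta_rot":[0,0,0],"gripper":0.01},{"xyz":[0.0073,-0.0083,0.0003],"delta_rot":[0,0,0],"gripper":0.01}]'

```text
time: 17.3
tool_pos: [0.5001, -0.1093, 0.0877]
tcp_rot: [3.053, -0.73, -0.01]
wrist_force: [-4.4, -6.2, 4.0]
width: 0.247
```

```bash
python3 - <<'E'
from h import *
cr((.5188,-.1683))
E
```

```text
t 17.3 pos [ 0.5001 -0.1093  0.0877] psi -26.89 zax [-0.006 -0.001 -1.   ] F [-4.36 -6.2   3.98] T [-1.24  0.57  0.04] w 21.1
r 0.0619 theta -2.363 F_rad -4.59 F_tan 6.03
```

arm_command --rows '[{"xyz":[0.0091,-0.0063,0.0001],"delta_rot":[0,0,0],"gripper":0.01},{"xyz":[0.0102,-0.0047,0.0001],"delta_rot":[0,0,0],"gripper":0.01},{"xyz":[0.0106,-0.0032,0.0002],"delta_rot":[0,0,0],"gripper":0.01},{"xyz":[0.011,-0.0012,0.0002],"delta_rot":[0,0,0],"gripper":0.01},{"xyz":[0.0111,0.0008,0.0002],"delta_rot":[0,0,0],"gripper":0.01},{"xyz":[0.0107,0.0028,0.0003],"delta_rot":[0,0,0],"gripper":0.01},{"xyz":[0.01,0.0048,0.0003],"delta_rot":[0,0,0],"gripper":0.01},{"xyz":[0.009,0.0065,0.0003],"delta_rot":[0,0,0],"gripper":0.01}]'

```text
time: 18.1
tool_pos: [0.5753, -0.1451, 0.085]
tcp_rot: [-3.053, 0.732, 0.004]
wrist_force: [1.0, 2.9, -7.2]
width: 0.244
```

```bash
python3 - <<'E'
from h import *
cr((.5188,-.1683))
E
```

```text
t 18.1 pos [ 0.5753 -0.1451  0.085 ] psi -26.96 zax [-0.002  0.002 -1.   ] F [ 1.05  2.88 -7.16] T [ 0.44 -0.29 -0.01] w 20.8
r 0.0611 theta 2.431 F_rad 2.06 F_tan 2.27
```

arm_command --rows '[{"xyz":[0.0076,0.0081,0.0005],"delta_rot":[0,0,0],"gripper":0.01},{"xyz":[0.006,0.0093,0.0004],"delta_rot":[0,0,0],"gripper":0.01},{"xyz":[0.0042,0.0103,0.0003],"delta_rot":[0,0,0],"gripper":0.01},{"xyz":[0.0022,0.0109,0.0003],"delta_rot":[0,0,0],"gripper":0.01},{"xyz":[0.0002,0.0111,0.0003],"delta_rot":[0,0,0],"gripper":0.01},{"xyz":[-0.0019,0.0109,0.0003],"delta_rot":[0,0,0],"gripper":0.01},{"xyz":[-0.0038,0.0104,0.0002],"delta_rot":[0,0,0],"gripper":0.01},{"xyz":[-0.0057,0.0095,0.0002],"delta_rot":[0,0,0],"gripper":0.01},{"xyz":[0,0,0],"delta_rot":[0,0,0],"gripper":0.01},{"xyz":[0,0,0],"delta_rot":[0,0,0],"gripper":0.01}]'

```text
time: 19.1
tool_pos: [0.543, -0.2218, 0.0828]
tcp_rot: [-3.054, 0.734, 0.01]
wrist_force: [-2.8, 4.4, -8.9]
width: 0.249
```

```bash
python3 - <<'E'
from h import *
cr((.5188,-.1683))
for n in ["wrist","side"]:
    c=snap(n,n+"20"); W=cloud(c); z=W[...,2]; tp=bot.read_state()["tool_pos"]
    hsv=cv2.cvtColor(c["pixels"],cv2.COLOR_RGB2HSV); H,S=hsv[...,0],hsv[...,1]
    red=((H<6)|(H>174))&(S>130)&(z>.06)&(np.hypot(W[...,0]-tp[0],W[...,1]-tp[1])<.03)
    p=W[red]; print(n,len(p),np.percentile(p[:,2],[2,10,50,80,90,95,98,100]).round(4))
c=snap("scene","scene20")
E
```

```text
t 19.1 pos [ 0.543  -0.2218  0.0828] psi -27.02 zax [-0.006  0.002 -1.   ] F [-2.76  4.43 -8.9 ] T [ 0.52  0.64 -0.04] w 21.3
r 0.0587 theta 0.896 F_rad -5.18 F_tan -0.69
wrist 4442 [0.0762 0.089  0.1161 0.1173 0.1177 0.1179 0.1182 0.1192]
side 114 [0.0755 0.0815 0.1061 0.1174 0.1188 0.1226 0.1358 0.1422]
```

View pics/wrist20.png

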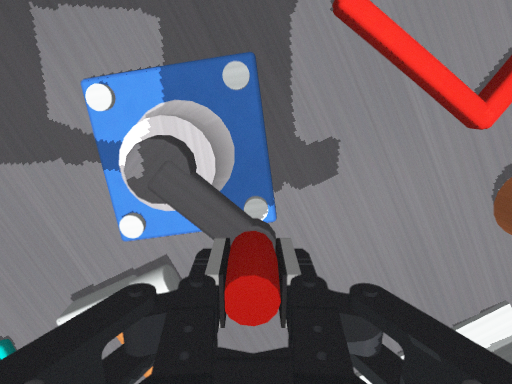

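View pics/side20.png

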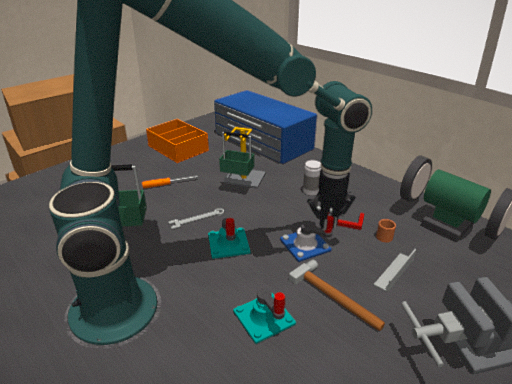

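View pics/scene20.png

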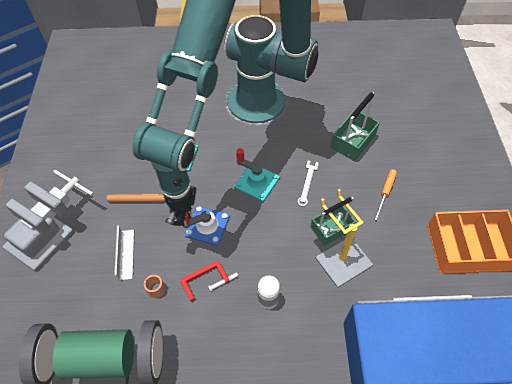

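The wrist view shows the grip intact and the basket still hanging, but the handle top has dropped about 13 mm where I expected 8 mm. I'll cross-check against the arm's top surface, using the plate and boss as height references.

```bash
python3 - <<'E'
from h import *
cr((.5188,-.1683))
c=snap("wrist"); W=cloud(c); z=W[...,2]
import pickle; pickle.dump(c,open("w21.pkl","wb"))
f=lambda r0,r1,c0,c1:np.nanpercentile(z[r0:r1,c0:c1],[10,50,90]).round(4)
print("hub top",f(160,175,158,172)); print("arm",f(190,196,190,198),f(205,211,212,218),f(212,218,222,228))
print("boss ring right",f(150,165,205,211)); print("plate",f(80,90,180,210),f(190,205,245,255),f(215,222,160,180)); print("table",f(60,80,330,360))
print("handle top",f(285,305,240,262))
v=c["pixels"]; V=v.max(-1); hsv=cv2.cvtColor(v,cv2.COLOR_RGB2HSV)
d=np.hypot(W[...,0]-.519,W[...,1]+.168)
m=(V<90)&(hsv[...,1]<60)&(d<.05)&(z>.055)
h=np.histogram(z[m],bins=np.arange(.055,.1,.001)); print([(round(b,3),int(n)) for n,b in zip(*h) if n>0])
E
```

```text
t 19.25 pos [ 0.5431 -0.2218  0.0828] psi -26.99 zax [-0.006  0.002 -1.   ] F [-3.5   4.2  -9.51] T [ 0.58  0.64 -0.04] w 21.0
r 0.0587 theta 0.897 F_rad -5.27 F_tan -1.45
hub top [0.0695 0.0704 0.0714]
arm [0.07   0.0707 0.0715] [0.0701 0.0709 0.0715] [0.0701 0.0709 0.0714]
boss ring right [0.0489 0.0496 0.0505]
plate [0.0108 0.0117 0.0125] [0.0111 0.0124 0.018 ] [0.0111 0.0118 0.0125]
table [-0.0011 -0.0001  0.0007]
handle top [0.1166 0.1174 0.1182]
[(np.float64(0.055), 18), (np.float64(0.056), 22), (np.float64(0.057), 20), (np.float64(0.058), 14), (np.float64(0.059), 24), (np.float64(0.06), 39), (np.float64(0.061), 41), (np.float64(0.062), 56), (np.float64(0.063), 66), (np.float64(0.064), 68), (np.float64(0.065), 66), (np.float64(0.066), 64), (np.float64(0.067), 108), (np.float64(0.068), 299), (np.float64(0.069), 1383), (np.float64(0.07), 2376), (np.float64(0.071), 1162), (np.float64(0.072), 63), (np.float64(0.073), 1), (np.float64(0.086), 5), (np.float64(0.087), 10), (np.float64(0.088), 6), (np.float64(0.089), 12), (np.float64(0.09), 13), (np.float64(0.091), 10), (np.float64(0.092), 19), (np.float64(0.093), 22), (np.float64(0.094), 20), (np.float64(0.095), 15), (np.float64(0.096), 17), (np.float64(0.097), 25), (np.float64(0.098), 19), (np.float64(0.099), 22)]
```

The arm top at 0.0708 and the handle top at 0.1174 put the screw near -0.013, below the -0.0102 limit. The camera references check out (table 0, plate 0.012, boss 0.050). I'll ease the grip to see where it rests freely.

arm_command --rows '[{"xyz":[0,0,0],"delta_rot":[0,0,0],"gripper":0.03},{"xyz":[0,0,0],"delta_rot":[0,0,0],"gripper":0.032},{"xyz":[0,0,0],"delta_rot":[0,0,0],"gripper":0.032}]'

```text
time: 19.6
tool_pos: [0.5478, -0.2237, 0.0862]
tcp_rot: [3.053, -0.733, 0.006]
wrist_force: [-0.6, 0.4, 0.4]
width: 0.376
```

```bash
cat >> h.py <<'E'
def meas():
    s=bot.read_state(); tp=s["tool_pos"]
    c=snap("wrist"); W=cloud(c); z=W[...,2]
    v=c["pixels"]; V=v.max(-1); hsv=cv2.cvtColor(v,cv2.COLOR_RGB2HSV); H,S=hsv[...,0],hsv[...,1]
    red=((H<6)|(H>174))&(S>130)&(z>.06)&(np.hypot(W[...,0]-tp[0],W[...,1]-tp[1])<.03)
    zz=z[red]; t=zz[zz>np.percentile(zz,95)-.004]
    top=W[red&(z>np.percentile(zz,95)-.004)]
    m=(V<90)&(S<60)&(np.hypot(W[...,0]-.519,W[...,1]+.168)<.05)&(z>.055)&(z<.1)
    h,b=np.histogram(z[m],bins=np.arange(.055,.1,.001)); k=h.argmax()
    a=z[m]; a=a[abs(a-b[k])<.003]
    pl=(H>105)&(H<125)&(S>120)&(z<.02)&(z>.006)
    print("handle top",np.median(t).round(4),"xy",((top[:,:2].min(0)+top[:,:2].max(0))/2).round(4),"arm top",np.median(a).round(4),"plate",np.median(z[pl]).round(4),"screw est",(np.median(t)-.130).round(4))
    return c
E
python3 - <<'E'
from h import *
cr((.5188,-.1683)); c=meas(); cv2.imwrite('pics/w22.png',c["pixels"][...,::-1])
E
```

```text
t 19.6 pos [ 0.5478 -0.2237  0.0862] psi -27.0 zax [ 0.003 -0.002 -1.   ] F [-0.58  0.43  0.39] T [0.01 0.11 0.03] w 32.2
r 0.0626 theta 0.954 F_rad -0.65 F_tan -0.31
handle top 0.1089 xy [ 0.5429 -0.2216] arm top 0.0623 plate 0.0117 screw est -0.0211
```

View pics/w22.png

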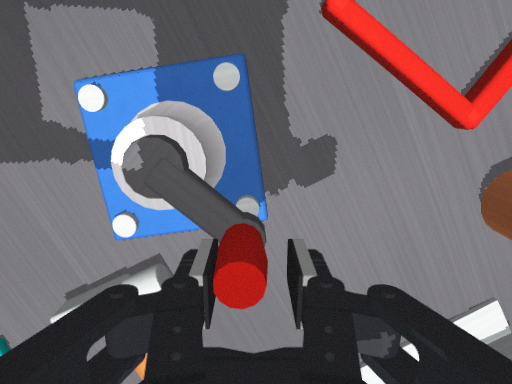

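After easing, the screw sank further, to about -0.021 (arm top 0.0623), so the grip had been carrying it. I'll regrip lower and test whether the thread is engaged with a small backward turn.

arm_command --rows '[{"xyz":[-0.005,0,0.005],"delta_rot":[0,0,0],"gripper":0.034},{"xyz":[0,0,0.006],"delta_rot":[0,0,0],"gripper":0.034},{"xyz":[0,0,0.003],"delta_rot":[0,0,0],"gripper":0.034},{"xyz":[0,0,0],"delta_rot":[0,0,0],"gripper":0.034}]'

```text
time: 20.05
tool_pos: [0.5415, -0.2197, 0.0691]
tcp_rot: [-3.055, 0.733, 0.002]
wrist_force: [0.1, 0.3, 0.7]
width: 0.398
```

```bash
python3 - <<'E'
from h import *
cr((.5188,-.1683)); c=meas(); c=snap("side","s23")
a=cv2.imread('pics/s23.png')[180:270,260:380]; cv2.imwrite('pics/s23z.png',cv2.resize(a,None,fx=6,fy=6,interpolation=cv2.INTER_CUBIC))
E
```

```text
t 20.05 pos [ 0.5415 -0.2197  0.0691] psi -26.97 zax [-0.001  0.001 -1.   ] F [0.07 0.27 0.69] T [ 0.02 -0.02 -0.01] w 34.0
r 0.0562 theta 0.888 F_rad -0.22 F_tan 0.18
handle top 0.1089 xy [ 0.5435 -0.2215] arm top 0.0622 plate 0.0117 screw est -0.0211
```

View pics/s23z.png

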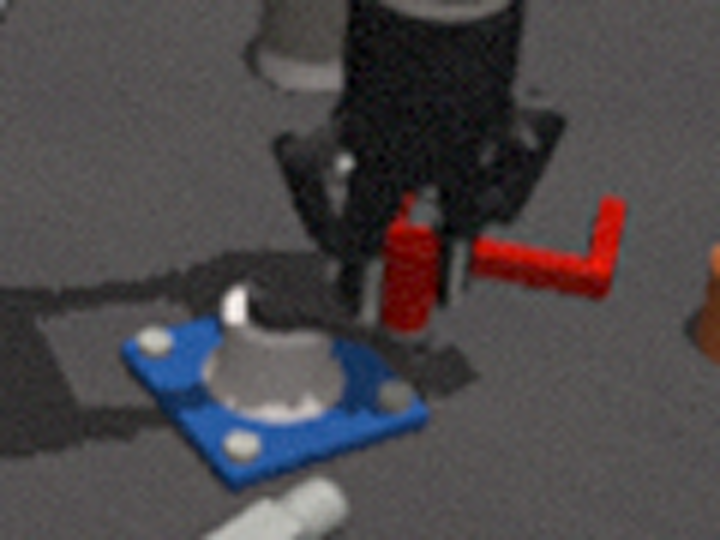

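arm_command --rows '[{"xyz":[0.0026,0.0005,0],"delta_rot":[0,0,0],"gripper":0.01},{"xyz":[0,0,0],"delta_rot":[0,0,0],"gripper":0.01},{"xyz":[0,0,0],"delta_rot":[0,0,0],"gripper":0.01},{"xyz":[0,0,0],"delta_rot":[0,0,0],"gripper":0.01}]' --force 35

```text
time: 20.55
tool_pos: [0.544, -0.2212, 0.07]
tcp_rot: [-3.054, 0.733, 0.001]
wrist_force: [-1.9, 2.3, 1.2]
width: 0.244
```

```bash
python3 - <<'E'
from h import *
cr((.5188,-.1683)); c=meas()
E
```

```text
t 20.55 pos [ 0.544  -0.2212  0.07  ] psi -26.99 zax [-0.001  0.001 -1.   ] F [-1.94  2.26  1.15] T [ 0.52  0.36 -0.03] w 20.8
r 0.0586 theta 0.915 F_rad -2.87 F_tan -0.78
handle top 0.1089 xy [ 0.5436 -0.2216] arm top 0.0623 plate 0.0117 screw est -0.0211
```

arm_command --rows '[{"xyz":[0.0035,-0.0049,0],"delta_rot":[0,0,0],"gripper":0.01},{"xyz":[0.003,-0.0052,0],"delta_rot":[0,0,0],"gripper":0.01},{"xyz":[0.0025,-0.0055,0],"delta_rot":[0,0,0],"gripper":0.01},{"xyz":[0.0019,-0.0057,0],"delta_rot":[0,0,0],"gripper":0.01},{"xyz":[0,0,0],"delta_rot":[0,0,0],"gripper":0.01}]'

```text
time: 21.1
tool_pos: [0.5644, -0.2069, 0.0701]
tcp_rot: [-3.055, 0.732, -0.001]
wrist_force: [-2.7, 2.3, 1.1]
width: 0.245
```

```bash
python3 - <<'E'
from h import *
cr((.5188,-.1683)); c=meas()
E
```

```text
t 21.1 pos [ 0.5644 -0.2069  0.0701] psi -26.94 zax [ 0.  0. -1.] F [-2.66  2.31  1.11] T [0.51 0.45 0.02] w 20.9
r 0.0597 theta 1.339 F_rad -3.52 F_tan 0.05
handle top 0.1089 xy [ 0.564  -0.2074] arm top 0.0622 plate 0.0117 screw est -0.0211
```

No rise over 0.42 rad, so the thread isn't engaged here. Next test is a gentle lift, to see if the screw slides freely.

arm_command --rows '[{"xyz":[0,0,-0.002],"delta_rot":[0,0,0],"gripper":0.01},{"xyz":[0,0,-0.002],"delta_rot":[0,0,0],"gripper":0.01},{"xyz":[0,0,-0.001],"delta_rot":[0,0,0],"gripper":0.01},{"xyz":[0,0,0],"delta_rot":[0,0,0],"gripper":0.01}]' --force 50

```text
time: 21.55
tool_pos: [0.5633, -0.2074, 0.0746]
tcp_rot: [-3.054, 0.733, 0.001]
wrist_force: [-0.1, 3.2, -6.3]
width: 0.243
```

```bash
python3 - <<'E'
from h import *
cr((.5188,-.1683)); c=meas()
E
```

```text
t 21.55 pos [ 0.5633 -0.2074  0.0746] psi -27.0 zax [-0.001  0.    -1.   ] F [-0.06  3.18 -6.28] T [ 0.35 -0.1   0.02] w 20.8
r 0.0592 theta 1.32 F_rad -2.15 F_tan 2.35
handle top 0.113 xy [ 0.5635 -0.208 ] arm top 0.0663 plate 0.0116 screw est -0.017
```

arm_command --rows '[{"xyz":[0,0,-0.002],"delta_rot":[0,0,0],"gripper":0.01},{"xyz":[0,0,-0.002],"delta_rot":[0,0,0],"gripper":0.01},{"xyz":[0,0,0],"delta_rot":[0,0,0],"gripper":0.01}]'

```text
time: 21.9
tool_pos: [0.5632, -0.2075, 0.079]
tcp_rot: [-3.055, 0.733, 0.001]
wrist_force: [-1.4, 2.5, -6.9]
width: 0.245
```

```bash
python3 - <<'E'
from h import *
cr((.5188,-.1683)); c=meas()
E
```

```text
t 21.9 pos [ 0.5632 -0.2075  0.079 ] psi -26.99 zax [-0.001  0.    -1.   ] F [-1.36  2.51 -6.92] T [ 0.36  0.03 -0.06] w 20.9
r 0.0592 theta 1.319 F_rad -2.68 F_tan 0.98
handle top 0.1173 xy [ 0.5635 -0.2082] arm top 0.0706 plate 0.0116 screw est -0.0127
```

arm_command --rows '[{"xyz":[0,0,-0.002],"delta_rot":[0,0,0],"gripper":0.01},{"xyz":[0,0,-0.002],"delta_rot":[0,0,0],"gripper":0.01},{"xyz":[0,0,0],"delta_rot":[0,0,0],"gripper":0.01}]'

```text
time: 22.25
tool_pos: [0.5622, -0.2072, 0.0808]
tcp_rot: [-3.055, 0.733, 0.004]
wrist_force: [0.7, 1.5, -21.6]
width: 0.241
```

```bash
python3 - <<'E'
from h import *
cr((.5188,-.1683)); c=meas()
E
```

```text
t 22.25 pos [ 0.5622 -0.2072  0.0808] psi -26.98 zax [-0.003  0.001 -1.   ] F [  0.72   1.48 -21.56] T [-0.17 -0.64 -0.03] w 20.5
r 0.0583 theta 1.311 F_rad -0.45 F_tan 1.59
handle top 0.1183 xy [ 0.5631 -0.2085] arm top 0.0716 plate 0.0116 screw est -0.0117
```

The lift meets a stop at about -0.0117, with Fz at -21.6 N, so the screw thread is under a turn of the boss thread. I'll relax the pull and turn backward with a light lift, to see whether it climbs that thread.

```bash
cat > inc.py <<'E'
import numpy as np,sys
def inc(t0,d,n):
    T=t0+d*np.arange(n+1); X=60*np.c_[np.sin(T),np.cos(T)]
    for a,b in zip(T[1:],np.diff(X,axis=0)): print(round(a,3),(b/1000).round(4).tolist())
inc(float(sys.argv[1]),float(sys.argv[2]),int(sys.argv[3]))
E
python3 inc.py 1.31 0.15 32
```

```text
1.46 [0.0017, -0.0088]
1.61 [0.0003, -0.009]
1.76 [-0.001, -0.0089]
1.91 [-0.0023, -0.0087]
2.06 [-0.0036, -0.0082]
2.21 [-0.0048, -0.0076]
2.36 [-0.0059, -0.0068]
2.51 [-0.0068, -0.0058]
2.66 [-0.0076, -0.0048]
2.81 [-0.0083, -0.0036]
2.96 [-0.0087, -0.0023]
3.11 [-0.0089, -0.001]
3.26 [-0.009, 0.0004]
3.41 [-0.0088, 0.0017]
3.56 [-0.0085, 0.003]
3.71 [-0.0079, 0.0043]
3.86 [-0.0072, 0.0054]
4.01 [-0.0063, 0.0064]
4.16 [-0.0053, 0.0073]
4.31 [-0.0041, 0.008]
4.46 [-0.0029, 0.0085]
4.61 [-0.0016, 0.0089]
4.76 [-0.0002, 0.009]
4.91 [0.0011, 0.0089]
5.06 [0.0024, 0.0087]
5.21 [0.0037, 0.0082]
5.36 [0.0049, 0.0076]
5.51 [0.0059, 0.0067]
5.66 [0.0069, 0.0058]
5.81 [0.0077, 0.0047]
5.96 [0.0083, 0.0035]
6.11 [0.0087, 0.0022]
```

arm_command --rows '[{"xyz":[0,0,0.0015],"delta_rot":[0,0,0],"gripper":0.01},{"xyz":[0.0017,-0.0088,-0.0002],"delta_rot":[0,0,0],"gripper":0.01},{"xyz":[0.0003,-0.009,-0.0002],"delta_rot":[0,0,0],"gripper":0.01},{"xyz":[-0.001,-0.0089,-0.0002],"delta_rot":[0,0,0],"gripper":0.01},{"xyz":[-0.0023,-0.0087,-0.0002],"delta_rot":[0,0,0],"gripper":0.01},{"xyz":[-0.0036,-0.0082,-0.0002],"delta_rot":[0,0,0],"gripper":0.01},{"xyz":[0,0,0],"delta_rot":[0,0,0],"gripper":0.01}]'

```text
time: 23.0
tool_pos: [0.5795, -0.1654, 0.0831]
tcp_rot: [-3.055, 0.731, -0.001]
wrist_force: [-1.2, -1.0, -18.1]
width: 0.243
```

```bash
python3 - <<'E'
from h import *
cr((.5188,-.1683)); c=meas()
E
```

```text
t 23.0 pos [ 0.5795 -0.1654  0.0831] psi -26.93 zax [ 0.001  0.    -1.   ] F [ -1.2   -0.98 -18.15] T [-0.15 -0.08 -0.01] w 20.8
r 0.0608 theta 2.09 F_rad -1.25 F_tan -0.92
handle top 0.1204 xy [ 0.5807 -0.1667] arm top 0.0708 plate 0.0116 screw est -0.0096
```

```bash
python3 - <<'E'
from h import *
c=meas(); cv2.imwrite('pics/w24.png',c["pixels"][...,::-1])
W=cloud(c); np.save('w24.npy',W); c=snap("side","s24")
a=cv2.imread('pics/s24.png')[180:270,260:380]; cv2.imwrite('pics/s24z.png',cv2.resize(a,None,fx=6,fy=6,interpolation=cv2.INTER_CUBIC))
E
```

```text
handle top 0.1201 xy [ 0.5805 -0.1669] arm top 0.0706 plate 0.0116 screw est -0.0099
```

View pics/w24.png

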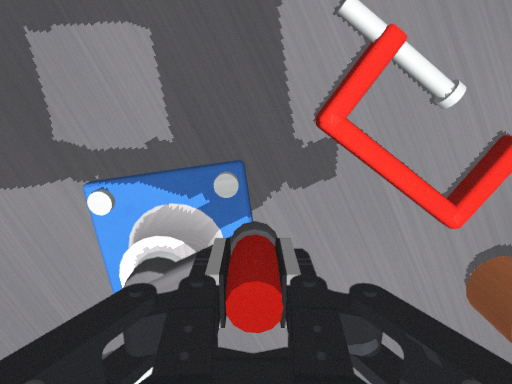

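View pics/s24z.png

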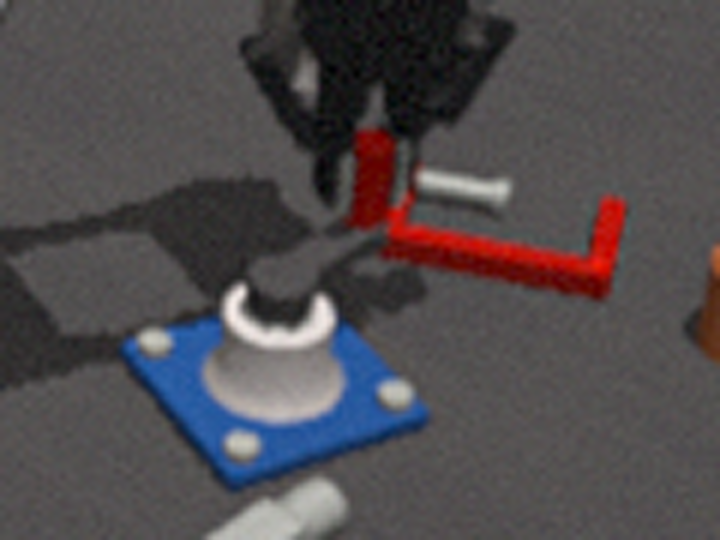

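The screw now climbs as it is turned back (handle top 0.1183 → 0.1203), and the arm swings toward (255,235). I'll continue.

arm_command --rows '[{"xyz":[-0.0048,-0.0076,0.0003],"delta_rot":[0,0,0],"gripper":0.01},{"xyz":[-0.0059,-0.0068,0.0003],"delta_rot":[0,0,0],"gripper":0.01},{"xyz":[-0.0068,-0.0058,0],"delta_rot":[0,0,0],"gripper":0.01},{"xyz":[-0.0076,-0.0048,-0.0002],"delta_rot":[0,0,0],"gripper":0.01},{"xyz":[-0.0083,-0.0036,-0.0002],"delta_rot":[0,0,0],"gripper":0.01},{"xyz":[-0.0087,-0.0023,-0.0002],"delta_rot":[0,0,0],"gripper":0.01},{"xyz":[-0.0089,-0.001,-0.0002],"delta_rot":[0,0,0],"gripper":0.01},{"xyz":[0,0,0],"delta_rot":[0,0,0],"gripper":0.01}]'

```text
time: 23.95
tool_pos: [0.547, -0.1127, 0.083]
tcp_rot: [-3.052, 0.733, 0.002]
wrist_force: [1.2, 4.2, -11.7]
width: 0.246
```

```bash
python3 - <<'E'
from h import *
cr((.5188,-.1683)); c=meas()
E
```

```text
t 23.95 pos [ 0.547  -0.1127  0.083 ] psi -26.99 zax [-0.001  0.003 -1.   ] F [  1.24   4.17 -11.66] T [ 0.96 -0.46  0.01] w 21.0
r 0.0623 theta -3.14 F_rad 4.27 F_tan 0.78
handle top 0.1203 xy [ 0.5478 -0.1128] arm top 0.0712 plate 0.0114 screw est -0.0097
```

```bash
python3 inc.py 3.14 0.15 26
```

```text
3.29 [-0.009, 0.0007]
3.44 [-0.0088, 0.002]
3.59 [-0.0084, 0.0033]
3.74 [-0.0078, 0.0045]
3.89 [-0.007, 0.0056]
4.04 [-0.0061, 0.0066]
4.19 [-0.0051, 0.0074]
4.34 [-0.0039, 0.0081]
4.49 [-0.0026, 0.0086]
4.64 [-0.0013, 0.0089]
4.79 [0.0, 0.009]
4.94 [0.0014, 0.0089]
5.09 [0.0027, 0.0086]
5.24 [0.0039, 0.0081]
5.39 [0.0051, 0.0074]
5.54 [0.0061, 0.0066]
5.69 [0.0071, 0.0056]
5.84 [0.0078, 0.0045]
5.99 [0.0084, 0.0032]
6.14 [0.0088, 0.0019]
6.29 [0.009, 0.0006]
6.44 [0.009, -0.0007]
6.59 [0.0088, -0.0021]
6.74 [0.0083, -0.0034]
6.89 [0.0077, -0.0046]
7.04 [0.007, -0.0057]
```

arm_command --rows '[{"xyz":[-0.009,0.0002,-0.0002],"delta_rot":[0,0,0],"gripper":0.01},{"xyz":[-0.0088,0.0017,-0.0002],"delta_rot":[0,0,0],"gripper":0.01},{"xyz":[-0.0084,0.0033,-0.0002],"delta_rot":[0,0,0],"gripper":0.01},{"xyz":[-0.0078,0.0045,-0.0002],"delta_rot":[0,0,0],"gripper":0.01},{"xyz":[-0.007,0.0056,-0.0002],"delta_rot":[0,0,0],"gripper":0.01},{"xyz":[-0.0061,0.0066,-0.0002],"delta_rot":[0,0,0],"gripper":0.01},{"xyz":[-0.0051,0.0074,-0.0002],"delta_rot":[0,0,0],"gripper":0.01},{"xyz":[-0.0039,0.0081,-0.0002],"delta_rot":[0,0,0],"gripper":0.01},{"xyz":[0,0,0],"delta_rot":[0,0,0],"gripper":0.01}]'

```text
time: 24.9
tool_pos: [0.4789, -0.1228, 0.0841]
tcp_rot: [3.055, -0.734, -0.006]
wrist_force: [-3.1, 2.7, -10.1]
width: 0.242
```

```bash
python3 - <<'E'
from h import *
cr((.5188,-.1683)); c=meas()
E
```

```text
t 24.9 pos [ 0.4789 -0.1228  0.0841] psi -27.02 zax [-0.004  0.001 -1.   ] F [ -3.1    2.68 -10.07] T [ 0.75  0.77 -0.  ] w 20.7
r 0.0606 theta -1.95 F_rad 4.06 F_tan 0.56
handle top 0.1216 xy [ 0.4782 -0.1233] arm top 0.0718 plate 0.0116 screw est -0.0084
```

It is following the thread up, 1.3 mm over 1.2 rad. Next I'll lower slightly to check whether a flank now supports it from below.

arm_command --rows '[{"xyz":[0,0,0.001],"delta_rot":[0,0,0],"gripper":0.01},{"xyz":[0,0,0.001],"delta_rot":[0,0,0],"gripper":0.01},{"xyz":[0,0,0.0005],"delta_rot":[0,0,0],"gripper":0.01},{"xyz":[0,0,0],"delta_rot":[0,0,0],"gripper":0.01}]'

```text
time: 25.35
tool_pos: [0.4792, -0.1224, 0.0816]
tcp_rot: [3.055, -0.733, -0.008]
wrist_force: [-5.0, 3.8, -5.9]
width: 0.24
```

```bash
python3 - <<'E'
from h import *
cr((.5188,-.1683)); c=meas()
E
```

```text
t 25.35 pos [ 0.4792 -0.1224  0.0816] psi -26.98 zax [-0.005  0.001 -1.   ] F [-4.96  3.84 -5.91] T [ 0.83  1.2  -0.03] w 20.5
r 0.0606 theta -1.959 F_rad 6.15 F_tan 1.26
handle top 0.1192 xy [ 0.4787 -0.1232] arm top 0.0696 plate 0.0116 screw est -0.0108
```

There is no flank beneath yet: it lowers freely with the weight still on the grip. I'll raise it again and keep turning back so more thread overlaps.

arm_command --rows '[{"xyz":[0,0,-0.0015],"delta_rot":[0,0,0],"gripper":0.01},{"xyz":[0,0,-0.001],"delta_rot":[0,0,0],"gripper":0.01},{"xyz":[-0.0022,0.0087,-0.0002],"delta_rot":[0,0,0],"gripper":0.01},{"xyz":[-0.0011,0.0089,-0.0002],"delta_rot":[0,0,0],"gripper":0.01},{"xyz":[0.0,0.009,-0.0002],"delta_rot":[0,0,0],"gripper":0.01},{"xyz":[0.0014,0.0089,-0.0002],"delta_rot":[0,0,0],"gripper":0.01},{"xyz":[0.0027,0.0086,-0.0002],"delta_rot":[0,0,0],"gripper":0.01},{"xyz":[0.0039,0.0081,-0.0002],"delta_rot":[0,0,0],"gripper":0.01},{"xyz":[0.0051,0.0074,-0.0002],"delta_rot":[0,0,0],"gripper":0.01},{"xyz":[0.0061,0.0066,-0.0002],"delta_rot":[0,0,0],"gripper":0.01},{"xyz":[0,0,0],"delta_rot":[0,0,0],"gripper":0.01}]'

```text
time: 26.5
tool_pos: [0.4667, -0.1908, 0.086]
tcp_rot: [3.053, -0.734, 0.004]
wrist_force: [2.1, -0.9, -15.6]
width: 0.243
```

```bash
python3 - <<'E'
from h import *
cr((.5188,-.1683)); c=meas()
E
```

```text
t 26.5 pos [ 0.4667 -0.1908  0.086 ] psi -27.03 zax [ 0.002 -0.002 -1.   ] F [  2.14  -0.86 -15.59] T [-0.07 -0.17  0.02] w 20.8
r 0.0568 theta -0.692 F_rad -1.62 F_tan 1.64
handle top 0.1235 xy [ 0.4664 -0.1925] arm top 0.0771 plate 0.0117 screw est -0.0065
```

arm_command --rows '[{"xyz":[0,0,0.001],"delta_rot":[0,0,0],"gripper":0.01},{"xyz":[0,0,0.001],"delta_rot":[0,0,0],"gripper":0.01},{"xyz":[0,0,0.001],"delta_rot":[0,0,0],"gripper":0.01},{"xyz":[0,0,0],"delta_rot":[0,0,0],"gripper":0.01}]'

```text
time: 26.95
tool_pos: [0.4658, -0.1895, 0.0839]
tcp_rot: [3.054, -0.732, 0.002]
wrist_force: [-0.5, -2.1, -6.8]
width: 0.242
```

```bash
python3 - <<'E'
from h import *
cr((.5188,-.1683)); c=meas()
E
```

```text
t 26.95 pos [ 0.4658 -0.1895  0.0839] psi -26.97 zax [ 0.001 -0.001 -1.   ] F [-0.5  -2.13 -6.8 ] T [-0.4   0.32 -0.02] w 20.7
r 0.0571 theta -0.72 F_rad 1.25 F_tan 1.8
handle top 0.1217 xy [ 0.4659 -0.1911] arm top 0.0753 plate 0.0117 screw est -0.0083
```

arm_command --rows '[{"xyz":[0,0,0.001],"delta_rot":[0,0,0],"gripper":0.01},{"xyz":[0,0,0.001],"delta_rot":[0,0,0],"gripper":0.01},{"xyz":[0,0,0],"delta_rot":[0,0,0],"gripper":0.01}]'

```text
time: 27.3
tool_pos: [0.4656, -0.1894, 0.082]
tcp_rot: [3.054, -0.733, 0.001]
wrist_force: [-3.9, -2.0, 2.4]
width: 0.239
```

```bash
python3 - <<'E'
from h import *
cr((.5188,-.1683)); c=meas()
E
```

```text
t 27.3 pos [ 0.4656 -0.1894  0.082 ] psi -26.98 zax [ 0.001 -0.001 -1.   ] F [-3.92 -1.98  2.37] T [-0.4   0.73 -0.02] w 20.4
r 0.0573 theta -0.722 F_rad 4.37 F_tan 0.39
handle top 0.1201 xy [ 0.4659 -0.1911] arm top 0.0736 plate 0.0117 screw est -0.0099
```

Fz is now +2.4 N with the screw at about -0.010, so a lower flank supports it and the thread is engaged between flanks. I'll turn back about 1.1 rad so it rests nearer -0.0085.

```bash
python3 inc.py -0.72 0.125 9
```

```text
-0.595 [0.0059, 0.0046]
-0.47 [0.0065, 0.0038]
-0.345 [0.0069, 0.003]
-0.22 [0.0072, 0.0021]
-0.095 [0.0074, 0.0012]
0.03 [0.0075, 0.0002]
0.155 [0.0075, -0.0007]
0.28 [0.0073, -0.0016]
0.405 [0.0071, -0.0025]
```

arm_command --rows '[{"xyz":[-0.0003,0.0003,-0.0004],"delta_rot":[0,0,0],"gripper":0.01},{"xyz":[0.0059,0.0046,-0.0002],"delta_rot":[0,0,0],"gripper":0.01},{"xyz":[0.0065,0.0038,-0.0001],"delta_rot":[0,0,0],"gripper":0.01},{"xyz":[0.0069,0.003,-0.0002],"delta_rot":[0,0,0],"gripper":0.01},{"xyz":[0.0072,0.0021,-0.0001],"delta_rot":[0,0,0],"gripper":0.01},{"xyz":[0,0,0],"delta_rot":[0,0,0],"gripper":0.01}]'

```text
time: 27.95
tool_pos: [0.4842, -0.2138, 0.082]
tcp_rot: [-3.054, 0.734, -0.004]
wrist_force: [2.4, 3.7, -0.9]
width: 0.245
```

```bash
python3 - <<'E'
from h import *
cr((.5188,-.1683)); c=meas()
E
```

```text
t 27.95 pos [ 0.4842 -0.2138  0.082 ] psi -27.02 zax [ 0.003 -0.    -1.   ] F [ 2.35  3.73 -0.88] T [ 0.71 -0.4   0.02] w 20.9
r 0.0572 theta -0.179 F_rad -4.39 F_tan -0.39
handle top 0.1205 xy [ 0.4848 -0.2146] arm top 0.074 plate 0.0117 screw est -0.0095
```

arm_command --rows '[{"xyz":[0.0074,0.0012,-0.0002],"delta_rot":[0,0,0],"gripper":0.01},{"xyz":[0.0075,0.0002,-0.0001],"delta_rot":[0,0,0],"gripper":0.01},{"xyz":[0.0075,-0.0007,-0.0002],"delta_rot":[0,0,0],"gripper":0.01},{"xyz":[0.0073,-0.0016,-0.0001],"delta_rot":[0,0,0],"gripper":0.01},{"xyz":[0,0,0],"delta_rot":[0,0,0],"gripper":0.01}]'

```text
time: 28.5
tool_pos: [0.5097, -0.2251, 0.0826]
tcp_rot: [-3.053, 0.733, 0.001]
wrist_force: [-0.3, 5.4, 0.8]
width: 0.244
```

```bash
python3 - <<'E'
from h import *
cr((.5188,-.1683)); c=meas()
E
```

```text
t 28.5 pos [ 0.5097 -0.2251  0.0826] psi -27.01 zax [-0.     0.002 -1.   ] F [-0.25  5.36  0.77] T [ 1.33 -0.15 -0.  ] w 20.8
r 0.0575 theta 0.313 F_rad -5.26 F_tan -1.09
handle top 0.1213 xy [ 0.51   -0.2254] arm top 0.0747 plate 0.0117 screw est -0.0087
```

Seated at about -0.009 with near-zero axial load, so the thread carries it. A bit further back, then a sub-millimetre lift within the axial play, to centre it in the window.

arm_command --rows '[{"xyz":[0.0068,-0.0031,-0.0002],"delta_rot":[0,0,0],"gripper":0.01},{"xyz":[0.0064,-0.0038,-0.0002],"delta_rot":[0,0,0],"gripper":0.01},{"xyz":[0.006,-0.0045,-0.0002],"delta_rot":[0,0,0],"gripper":0.01},{"xyz":[0,0,-0.0006],"delta_rot":[0,0,0],"gripper":0.01},{"xyz":[0,0,0],"delta_rot":[0,0,0],"gripper":0.01},{"xyz":[0,0,0],"delta_rot":[0,0,0],"gripper":0.01}]'

```text
time: 29.15
tool_pos: [0.5319, -0.2243, 0.0837]
tcp_rot: [-3.055, 0.733, -0.002]
wrist_force: [0.3, 3.0, -3.0]
width: 0.245
```

```bash
python3 - <<'E'
from h import *
cr((.5188,-.1683)); c=meas()
print(bot.read_state()["joint_vel"].round(3))
E
```

```text
t 29.15 pos [ 0.5319 -0.2243  0.0837] psi -26.99 zax [ 0.001  0.    -1.   ] F [ 0.33  3.03 -2.99] T [ 0.71 -0.07 -0.02] w 20.9
r 0.0575 theta 0.701 F_rad -2.88 F_tan 1.02
handle top 0.122 xy [ 0.5322 -0.2249] arm top 0.0753 plate 0.0117 screw est -0.008
[-0.001 -0.001  0.    -0.001 -0.002 -0.   ]
```

arm_command --rows '[{"xyz":[0,0,-0.0006],"delta_rot":[0,0,0],"gripper":0.01},{"xyz":[0,0,0],"delta_rot":[0,0,0],"gripper":0.01},{"xyz":[0,0,0],"delta_rot":[0,0,0],"gripper":0.01},{"xyz":[0,0,0],"delta_rot":[0,0,0],"gripper":0.01},{"xyz":[0,0,0],"delta_rot":[0,0,0],"gripper":0.01}]'

```text
time: 29.7
tool_pos: [0.5313, -0.2243, 0.0842]
tcp_rot: [-3.055, 0.733, 0.0]
wrist_force: [0.8, 4.1, -5.6]
width: 0.244
```

```bash
python3 - <<'E'
from h import *
cr((.5188,-.1683)); c=meas()
c=snap("scene","scene30"); W=cloud(c); z=W[...,2]; V=c["pixels"].max(-1)
m=(V<50)&(z>.202)&(z<.222)&(W[...,0]>.52)&(W[...,0]<.65)&(W[...,1]>.12)&(W[...,1]<.27)
p=W[m]; print("bar",m.sum(),p.mean(0).round(4),cv2.minAreaRect((p[:,:2]*1000).astype(np.float32)))
a=cv2.imread('pics/scene0.png');b=cv2.imread('pics/scene30.png'); cv2.imwrite('pics/cmp.png',np.hstack([a[90:330,80:450],b[90:330,80:450]]))
c=meas(); cv2.imwrite('pics/w30.png',c["pixels"][...,::-1]); st()
E
```

```text
t 29.7 pos [ 0.5313 -0.2243  0.0842] psi -26.99 zax [-0.  0. -1.] F [ 0.82  4.1  -5.56] T [ 0.72 -0.24 -0.01] w 20.8
r 0.0574 theta 0.691 F_rad -3.82 F_tan 1.7
handle top 0.1223 xy [ 0.5318 -0.225 ] arm top 0.0756 plate 0.0117 screw est -0.0077
bar 92 [0.5873 0.1974 0.2126] ((586.6123046875, 196.20701599121094), (11.939493179321289, 84.22218322753906), 28.801942825317383)
handle top 0.1223 xy [ 0.5318 -0.225 ] arm top 0.0756 plate 0.0117 screw est -0.0077
t 29.85 pos [ 0.5313 -0.2243  0.0842] psi -26.99 zax [-0.  0. -1.] F [ 0.75  4.02 -4.95] T [ 0.71 -0.24 -0.03] w 20.9
```

View pics/cmp.png

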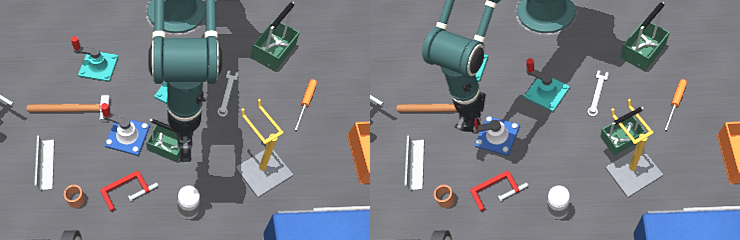

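View pics/w30.png

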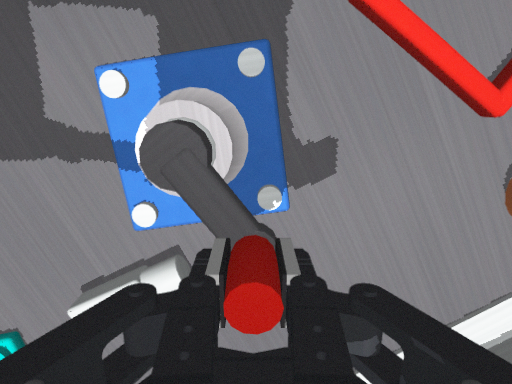

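In the comparison, the basket hangs on the hook and the hammer, wrench, screwdriver, can, pipe, angle iron and clamp look unmoved. The wrist view shows the handle gripped at (252,285), with the screw still at about -0.0077 to -0.009. I'll hand in.

```bash
python3 - <<'E'
from workcell import bot
print(bot.finish_job())
E
```

```text
the job is handed in; nothing more can be done
None
```

I handed the job in at about 30 s with the screw at the height asked for, but the forward turn did not go as planned and I recovered it. No verdict came back.

**Basket:** It hangs by its bar across both prongs and is let go. My last scene image put the bar centre about 2 mm from the estimated seat. Before and after pictures show no visible shift in the loose tools.

**Drop:** I turned the screw backward until the wrist force flipped from +2 N to about -7 N, the screw's own weight. I then eased the grip, and the handle top fell to 0.131 m, which puts the screw at about 0.

**Forward turn:** After one full turn the screw was too low. It read about -13 mm, and about -21 mm when I eased the grip. It slid freely at that point, so it had slipped past about one thread turn; I do not know why. I regripped, lifted it and turned back about 6 rad until the thread supported it from below, with the axial load near zero. As a result the crank is only about 0.2 to 0.4 rad forward of the drop angle, although the screw is at one-turn depth.

**Final state:** The handle is gripped at the 50 N setting and the screw is still. I lifted it slightly within its axial play, so the grip carries about 5 N of the weight.

**Where my checks disagreed:** The handle top gives a screw height of -7.7 mm and the crank arm top gives about -9.4 mm. Both are inside the -10.2 to -5.8 mm window, but the second leaves under 1 mm of margin.

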